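# Put the finish samples back in their trays

## Task

Take apart the two small piles of finish samples on the green cutting mat: lay each sample flat in the metal tray that carries a swatch of the same material, and set the two square protective plates aside in the leather tray, one squarely on top of the other. The samples chip easily, so set them down rather than drop them.

Things in the scene. Friction and masses are not known exactly. Their poses are not given: they have to be found in the camera images.
- walnut_sample: dark walnut sample, plywood core: a flat bar 100 x 46 x 12 mm (x long, y wide, z thick); origin at the centre of its underside, z up; the same either way round. It lies on the mat at the bottom of one of the two piles (its underside 2 mm above the desk), under a square plate.
- marble_sample: white marble sample: a flat bar 100 x 46 x 12 mm (x long, y wide, z thick); origin at the centre of its underside, z up; the same either way round. It lies on the mat at the bottom of the other pile (its underside 2 mm above the desk), under a square plate.
- blue_sample: glazed tile sample, blue glaze on top, terracotta beneath: a flat bar 100 x 46 x 12 mm (x long, y wide, z thick); origin at the centre of its underside, z up; the same either way round. It lies on top of one of the two plates, crosswise to the sample below, underside 22 mm above the desk.
- cork_plate: square protective spacer plate of brown cork, 66 x 66 mm, 8 mm thick, rigid and light; origin at the centre of its underside, z up; the same in all four quarter turns. It lies on the walnut or the marble sample, underside 14 mm above the desk. That sample's ends stand out 17 mm; across the sample's width the plate stands out 10 mm on each side: grip it there.
- grey_plate: square protective spacer plate of grey board, 66 x 66 mm, 8 mm thick, rigid and light; origin at the centre of its underside, z up; the same in all four quarter turns. It lies on the other of the two samples in the same way as the cork plate.
- walnut_tray: low dark metal tray, fixed, 126 (x) x 70 (y) mm, dark walnut swatch on a ledge at its -x end (reaching x = -85 mm, 11 mm high). Inside 120 x 64 mm, floor 3 mm, rim 14 mm above the desk; both long sides are cut down to the floor over the middle 68 mm, for fingers that hold a sample by its long edges. A sample fits lengthwise with 9 mm play. Origin on the desk under the centre of the 126 x 70 mm
- marble_tray: low dark metal tray, fixed, 126 (x) x 70 (y) mm, white marble swatch on a ledge at its -x end (reaching x = -85 mm, 11 mm high). Inside 120 x 64 mm, floor 3 mm, rim 14 mm above the desk; both long sides are cut down to the floor over the middle 68 mm, for fingers that hold a sample by its long edges. A sample fits lengthwise with 9 mm play. Origin on the desk under the centre of the 126 x 70 mm
- blue_tray: low dark metal tray, fixed, 126 (x) x 70 (y) mm, blue glazed swatch on a ledge at its -x end (reaching x = -85 mm, 11 mm high). Inside 120 x 64 mm, floor 3 mm, rim 14 mm above the desk; both long sides are cut down to the floor over the middle 68 mm, for fingers that hold a sample by its long edges. A sample fits lengthwise with 9 mm play. Origin on the desk under the centre of the 126 x 70 mm
- leather_tray: shallow brown leather desk tray, fixed, 175 mm along its x, 120 mm along its y, 17 mm high, floor 3 mm thick, inside 168 x 114 mm, empty at the start; origin under its centre on the desk

How it is judged:
By the outcome, as a careful person would: the job done as asked, in the order asked, and still so for the second after the job is handed in, with the robot touching nothing.
It also fails if it takes over 112 s, if anything falls off the work surface, if the arm or the gripper's body presses on something with over 40 N, if the wrist force passes 120 N, or if a joint passes its speed limit or range.

## Robot

A 7-joint arm with a two-finger parallel gripper is mounted at the origin on a cart in front of the work surface, level with it; the furniture and walls round the work are solid. World frame = base frame: x ahead of the robot, y to its left, z up, the work surface at z = 0. Lengths are in mm, angles in rad, forces in N, time in s.
With the tool pointing down it reaches from about 350 to 900 mm from the base axis. Payload 19.9 kg.
Tool frame: the origin (TCP) lies at the very end of the fingers, on their centre line; the grasp point (between the pads) lies 19 mm behind it; z points along the fingers, y is the line along which they close (so a half turn about z gives the same grasp; the last joint's range is limited). The gripper opens to 85 mm and grips with 20 to 120 N. Pads are 22 mm wide; open, the fingers measure 114 mm over their backs; the gripper's body (76 mm by 85 mm) begins 54 mm behind the grasp point. The pads swing forward as they close: fully open they stand 13 mm farther back than shut.
Start: joints at [1.254, 0.417, -0.01, 1.614, 0.005, 1.111, -0.053], TCP at [169.592, -601.531, 231.26] pointing down, gripper open.
Joint ranges: [-2.81, 2.81], [-0.39, 2.02], [-1.27, 1.25], [0.06, 2.57], [-1.19, 4.33], [0.19, 2], [-2.82, 2.82]. Speed limits (rad/s): [1.89, 1.89, 2.39, 2.39, 3.01, 3.01, 3.01].

## Interface

Orientations are given as a rotation vector (axis times angle).
In Python, from cell import * gives the robot as it stands.
- The arm moves only by the tool carry_out, never from a script. Its arguments are lists of equal length, an entry for each row: "jaw": the opening, from -1 (shut) to 1 (fully open), so that 0 is half open; "delta_pos": the shift along the tool's x, y, z each as a share of 0.12 m, from -1 to 1, a list of three; "yaw": the turn about the tool's z as a share of 0.5 rad, from -1 to 1. In form: {"jaw": [jaw, ...], "delta_pos": [[dx, dy, dz], ...], "yaw": [yaw, ...]}. A call has 1 to 20 rows; each row is the pose to reach, as a shift and turn from the pose commanded when the call began, along the tool's axes at that moment; what a row does not reach only later rows make up. A row lasts 1/12 s, in which the tool goes at most 41.7 mm and 7.16 degrees, less where a joint would pass 70% of its speed; a pose out of reach is approached as far as the arm can. A call with a number of a shift or a turn outside -1 to 1 is refused whole. A call with a gripper value outside its range is refused whole. The fingers move at their own pace and stop on an object; "squeeze" is the grip in N (left out, the last holds). Time passes only in rows, so rows that repeat a pose let the fingers close. It gives the time, the measured TCP pose, the force, the opening and the grip force at its end, in the units of the state.
- sense(): the state, without advancing time (a new reading comes with each control period).
- read_camera(name): name is "scene" or "top" or "wrist"; returns the picture (400x640x3 uint8, red, green, blue); there is no depth.
- camera_params(name): a dict with "mtx" (3x3 intrinsics, pixels), "rvec" (rotation vector, rad) and "tvec" (3), from world to camera coordinates, as OpenCV has them. Camera axes: x right, y down, z forward; pixel columns grow to the right and rows downward; lengths in mm; the calibration is good to about 2 mm. A picture is of the moment at which its call begins: read the wrist's pose just before it. camera_params takes no time and is no camera call; for the wrist camera it gives the pose at the moment of the call.
- sign_off(): hands the job in; it is judged then, once.
Trained networks look in the newest picture that a camera, given by its name, has taken for a name from the list of things; names that differ only in an ending like _2 or _b are one class to them, and where a whole thing is asked for, a point or a joint stands for the part that bears it (a point fixed in the world has none). Each returns a list of dicts, best first, with "p" (0 to 1); they miss things now and then, are a little off and sometimes report something else, mostly with a low value. They report only what shows in the picture. A call takes as long as a camera call.
- recognise(camera, query): "box" ([centre column, centre row, width, height] in pixels, round what is visible of it).
- landmark_of(camera, query): "uv" ([column, row] in pixels: a listed point, or the origin of a listed thing).
The state is a dict: "time": time; "joint_positions": joint angles; "qvel": joint speeds; "joint_torque": joint torques, N m; "position": TCP position; "tcp_rot": TCP orientation; "ft_force": force on the tool from outside, world axes, zero at the start; "wrist_torque": the same for the moment, N m; "opening": opening from 0.0 (shut) to 1.0 (fully open); "gripper_force": force on a finger pad.
Only numpy, scipy, OpenCV 4.12 (cv2) and the standard library are available. Lean on these libraries where they do the work, as an engineer would, in place of code of your own. Each camera call takes 0.05 s, during which the arm holds its last target. There are 200 camera calls.

## Working session

There is one attempt and no reset: what is moved stays moved. The work goes in short steps, Python scripts to look and compute and a tool call to move; the robot and the scene stay as the last step left them, time stands still between calls to the robot, and variables do not carry over. Pictures are saved under pics/ and viewed, at most 14 in all, crops included, and the job is handed in when it is done.

Besides the shell and the picture viewer there is one more tool, called after "Request:" as name([rows], argument=value, ...), one row to a line, values as JSON. carry_out: Moves the arm, as the interface text tells. Its arguments: {"type":"object","properties":{"jaw":{"type":"array"},"delta_pos":{"type":"array"},"yaw":{"type":"array"},"squeeze":{"type":"number"}},"required":["jaw","delta_pos","yaw"]}

```bash
ls; mkdir -p pics; python3 - <<'E'
from cell import *
import cv2
print(sense())
for c in ["top","scene"]:
    cv2.imwrite(f"pics/{c}0.png",read_camera(c)[:,:,::-1])
    print(c,camera_params(c))
E
```

```text
pics
{'time': 0.0, 'joint_positions': array([ 1.2544902 ,  0.41799137, -0.01031167,  1.61419721,  0.00473577,
        1.1107006 , -0.05300729]), 'qvel': array([-1.23179107e-05,  7.95246656e-04, -1.03252880e-03, -9.56436188e-04,
       -1.13237027e-03, -8.12026486e-04, -1.72392034e-05]), 'joint_torque': array([ 2.23549860e-04, -8.64451575e+01,  6.79309834e-01, -4.34906352e+01,
        1.91443542e-02,  7.44323304e-03, -1.17037465e-05]), 'position': array([ 169.48668235, -601.20516654,  230.63970423]), 'tcp_rot': array([-3.11075051e+00, -4.30176453e-01,  4.62814624e-04]), 'ft_force': array([ 0.4156894 , -0.18190383,  0.14541869]), 'wrist_torque': array([-0.02678947,  0.00964034, -0.00697337]), 'gripper_force': 0.0, 'opening': 1.0032715019623448}
top {'mtx': array([[363.37422335,   0.        , 315.75711993],
       [  0.        , 363.37422335, 200.070874  ],
       [  0.        ,   0.        ,   1.        ]]), 'rvec': array([ 2.16138205, -2.17832014,  0.11371296]), 'tvec': array([-156.86311013,  581.2633174 ,  826.34439265])}
scene {'mtx': array([[481.70638682,   0.        , 322.07224804],
       [  0.        , 481.70638682, 197.52125852],
       [  0.        ,   0.        ,   1.        ]]), 'rvec': array([ 2.31674582, -0.59255302,  0.24633584]), 'tvec': array([-577.93661774,  150.29577612,  785.12962766])}
```

View pics/top0.png

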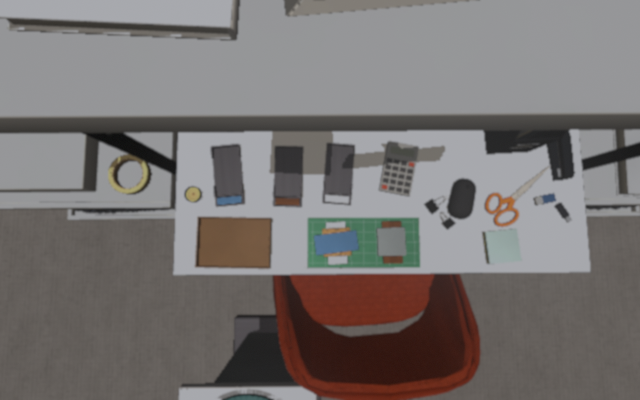

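View pics/scene0.png

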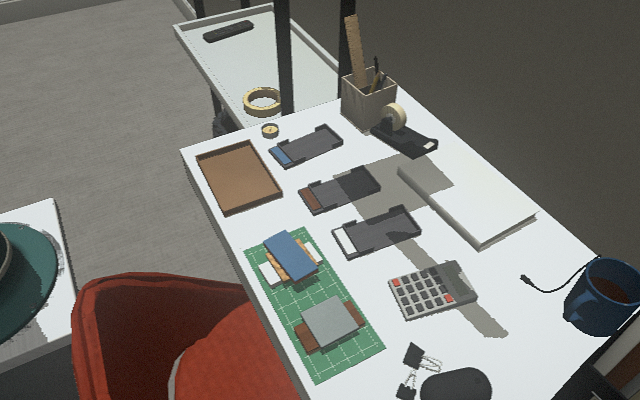

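Top view: blue-on-cork-on-marble pile at about (337,243), grey-on-walnut pile at (392,242). Trays are blue (228,175), walnut (288,177) and marble (338,174), with leather at (234,243). The scene view confirms this; a shelf seems to hang over the back of the desk.

```bash
cat > h.py <<'E'
from cell import *
import numpy as np, cv2
def ray(c,uv,P=None):
    P=P or camera_params(c); R=cv2.Rodrigues(P["rvec"])[0]
    d=R.T@np.linalg.inv(P["mtx"])@np.array([uv[0],uv[1],1.]); return -R.T@P["tvec"],d
def px2w(c,uv,z,P=None):
    o,d=ray(c,uv,P); return (o+d*(z-o[2])/d[2])
def w2px(c,p,P=None):
    P=P or camera_params(c); return cv2.projectPoints(np.array(p,float).reshape(-1,1,3),P["rvec"],P["tvec"],P["mtx"],None)[0].reshape(-1,2)
def tool():
    s=sense(); return s["position"],cv2.Rodrigues(s["tcp_rot"])[0],s
E
python3 - <<'E'
from h import *
np.set_printoptions(precision=1,suppress=True)
for n,uv,z in [("blue",(337,243),34),("grey",(392,242),22),("bt",(228,172),10),("wt",(288,175),10),("mt",(338,171),10),("lea",(234,243),10),("deskTL",(178,132),0),("deskBR",(588,271),0),("deskBL",(176,273),0)]: print(n,px2w("top",uv,z))
print("top cam",ray("top",(0,0))[0],"scene",ray("scene",(0,0))[0])
p,R,s=tool();print(p,R)
print("wristcam",ray("wrist",(0,0))[0], camera_params("wrist")["mtx"], R.T@(ray("wrist",(0,0))[0]-p), R.T@ray("wrist",(320,200))[1])
for q in ["blue_sample","grey_plate","cork_plate","marble_sample","walnut_sample","walnut_tray","marble_tray","blue_tray","leather_tray"]:
    if q=="blue_sample": read_camera("top")
    r=landmark_of("top",q); print(q,[(x["uv"],round(x["p"],2)) for x in r[:2]], [px2w("top",x["uv"],0) for x in r[:1]])
im=read_camera("wrist"); cv2.imwrite("pics/w0.png",im[:,:,::-1])
E
```

```text
blue [ 479.2 -209.8   34. ]
grey [ 480.3 -339.9   22. ]
bt [652.3  51.2  10. ]
wt [643.8 -94.5  10. ]
mt [ 652.7 -216.1   10. ]
lea [480.8  34.1  10. ]
deskTL [755.8 179.6   0. ]
deskBR [ 407.3 -812.     0. ]
deskBL [410.6 173.7   0. ]
top cam [ 492.5 -159.1  881.8] scene [ 293.  -657.7  674.2]
[ 169.5 -601.3  230.7] [[ 1.   0.3 -0. ]
 [ 0.3 -1.   0. ]
 [-0.  -0.  -1. ]]
wristcam [ 232.8 -582.3  373.7] [[285.2   0.  315.1]
 [  0.  285.2 199.2]
 [  0.    0.    1. ]] [  66.    -1.2 -143. ] [-0.3  0.   1. ]
blue_sample [([338.3, 245.4], 0.84), ([226.1, 170.4], 0.37)] [array([ 472.9, -214.9,    0. ])]
grey_plate [([390.4, 239.8], 0.6)] [array([ 485.3, -340.8,    0. ])]
cork_plate [([335.3, 244.3], 0.79)] [array([ 475.6, -207.7,    0. ])]
marble_sample [] []
walnut_sample [] []
walnut_tray [([288.3, 172.6], 0.94)] [array([651.5, -94.5,   0. ])]
marble_tray [] []
blue_tray [([227.5, 170.5], 0.61)] [array([657.9,  55. ,   0. ])]
leather_tray [([234.1, 241.9], 0.8), ([333.6, 243.0], 0.23)] [array([483.3,  36.1,   0. ])]
```

View pics/w0.png

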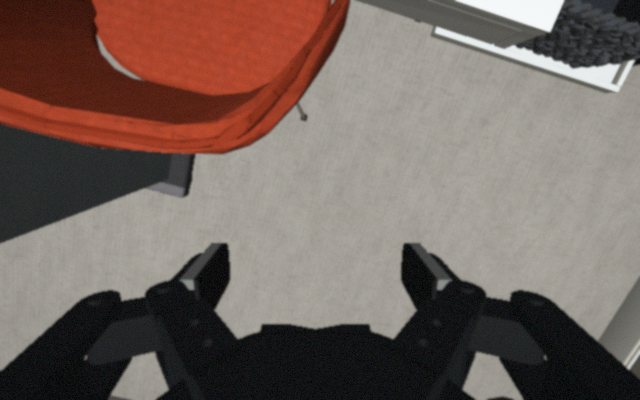

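```bash
python3 - <<'E'
from h import *
np.set_printoptions(precision=1,suppress=True)
for uv in [(285,0),(285,112),(345,0),(345,95)]:
    o,d=ray("scene",uv); 
    for X in (580,760): t=(X-o[0])/d[0]; print(uv,o+d*t)
for uv in [(175,168),(90,135),(50,125),(640,122),(300,118),(300,130)]:
    o,d=ray("top",uv)
    print(uv,[o+d*t for t in (130,300,480,540,882)])
# what scene sees at x=600 plane along top of image
for uv in [(400,0),(520,0),(640,0)]:
    o,d=ray("scene",uv)
    print(uv,[o+d*(X-o[0])/d[0] for X in (520,600,760)])
E
```

```text
(285, 0) [580.  -28.9 368.3]
(285, 0) [760.  365.5 176.5]
(285, 112) [580.   -4.7 155. ]
(285, 112) [ 760.   404.9 -170.6]
(345, 0) [ 580.  -193.8  432.9]
(345, 0) [760.   97.1 281.5]
(345, 95) [ 580.  -203.5  310.1]
(345, 95) [760.   81.3  81.7]
(175, 168) [array([ 517.6, -109.2,  753.5]), array([550.4, -43.9, 585.8]), array([585.1,  25.2, 408.3]), array([596.7,  48.2, 349.1]), array([662.8, 179.6,  11.7])]
(90, 135) [array([529.5, -78.9, 754.7]), array([578. ,  26. , 588.5]), array([629.4, 137.2, 412.5]), array([646.5, 174.2, 353.9]), array([744.1, 385.3,  19.5])]
(50, 125) [array([533.2, -64.6, 755. ]), array([586.5,  59. , 589.3]), array([643. , 189.9, 413.8]), array([661.8, 233.5, 355.3]), array([769. , 482.2,  21.8])]
(640, 122) [array([ 532.6, -275.7,  755.5]), array([ 585.1, -428.1,  590.4]), array([ 640.7, -589.5,  415.6]), array([ 659.3, -643.3,  357.4]), array([ 764.9, -949.9,   25.2])]
(300, 118) [array([ 535. , -154.1,  755.4]), array([ 590.6, -147.4,  590.2]), array([ 649.5, -140.4,  415.3]), array([ 669.2, -138.1,  357. ]), array([ 781.1, -124.7,   24.7])]
(300, 130) [array([ 530.7, -154. ,  755. ]), array([ 580.8, -147.4,  589.2]), array([ 633.8, -140.3,  413.7]), array([ 651.4, -137.9,  355.2]), array([ 752.1, -124.5,   21.7])]
(400, 0) [array([ 520. , -370.1,  514.3]), array([ 600. , -268.7,  458. ]), array([760. , -66. , 345.3])]
(520, 0) [array([ 520. , -477.4,  556.4]), array([ 600. , -413.9,  514.8]), array([ 760. , -286.8,  431.7])]
(640, 0) [array([ 520. , -540.5,  581. ]), array([ 600. , -499.1,  548.2]), array([ 760. , -416.5,  482.5])]
```

Request:
carry_out([
  [0.8, 0.23, -0.5],
  [0.8, 0.23, -0.5],
  [0.8, 0.23, -0.5],
  [0.8, 0.23, -0.5],
  [0.8, 0.23, -0.5],
  [0.8, 0.23, -0.5],
], jaw=[1, 1, 1, 1, 1, 1], yaw=[0.55, 0.55, 0.55, 0.55, 0.55, 0.55])

```text
time: 1.15
position: [269.0, -602.0, 290.8]
tcp_rot: [-3.141, -0.0, 0.001]
ft_force: [-0.9, 0.3, -0.3]
opening: 0.999
gripper_force: 0.0
```

Request:
carry_out([
  [0.88, 0, 0],
  [0.88, 0, 0],
  [0.88, 0, 0],
  [0.88, 0, 0],
], jaw=[1, 1, 1, 1], yaw=[0, 0, 0, 0])

```text
time: 1.48
position: [379.5, -600.4, 289.6]
tcp_rot: [-3.139, -0.007, -0.001]
ft_force: [0.0, 0.2, 0.0]
opening: 0.999
gripper_force: 0.0
```

Request:
carry_out([
  [0.88, -0.6, 0],
  [0.88, -0.6, 0],
  [0.88, -0.6, 0],
  [0.88, -0.6, 0],
], jaw=[1, 1, 1, 1], yaw=[0, 0, 0, 0])

```text
time: 1.82
position: [486.7, -524.3, 290.3]
tcp_rot: [-3.138, -0.012, -0.003]
ft_force: [0.5, 0.9, -0.1]
opening: 1.002
gripper_force: 0.0
```

Request:
carry_out([
  [0, -1, 0.25],
  [0, -1, 0.25],
  [0, -1, 0.25],
  [0, -1, 0.25],
], jaw=[1, 1, 1, 1], yaw=[0, 0, 0, 0])

```text
time: 2.15
position: [480.2, -402.9, 259.0]
tcp_rot: [-3.137, -0.009, 0.004]
ft_force: [0.2, 1.2, -0.7]
opening: 0.998
gripper_force: 0.0
```

Request:
carry_out([
  [0, -1, 0.25],
  [0, -1, 0.25],
  [0, -1, 0.25],
  [0, -1, 0.25],
  [0, -1, 0.25],
  [0, -1, 0.25],
], jaw=[1, 1, 1, 1, 1, 1], yaw=[0, 0, 0, 0, 0, 0])

```text
time: 2.65
position: [479.9, -291.2, 231.3]
tcp_rot: [3.141, -0.002, -0.001]
ft_force: [0.7, -1.0, -0.2]
opening: 0.998
gripper_force: 0.0
```

```bash
python3 - <<'E'
from h import *
P=camera_params("wrist"); im=read_camera("wrist"); cv2.imwrite("pics/w1.png",im[:,:,::-1])
np.save("P1.npy",P,allow_pickle=True); print(sense()["position"],sense()["qvel"].max())
for q in ["blue_sample","grey_plate","cork_plate","marble_sample","walnut_sample"]:
    r=landmark_of("wrist",q); print(q,[(x["uv"],round(x["p"],2)) for x in r[:2]])
E
```

```text
[ 479.99719395 -291.63491095  231.29361596] 0.005546314724646015
blue_sample [([246.9, 178.6], 0.59)]
grey_plate [([350.1, 172.5], 0.9)]
cork_plate []
marble_sample []
walnut_sample []
```

View pics/w1.png

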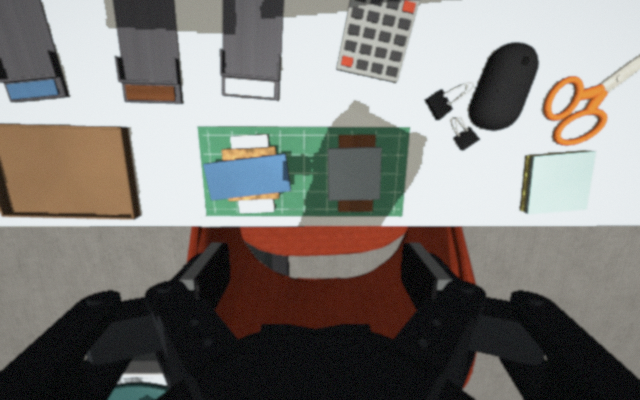

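Wrist view: blue sample centred about (248,175), slightly rotated and casting on the cork. Grey plate is centred about (354,174), with the leather tray at (66,170) and swatches at (33,90), (151,92), (250,88).

```bash
cat >> h.py <<'E'
def rect(mask,c,z,P=None):
    """largest blob: corners (by minAreaRect) -> world centre, size, angle of long side (deg)"""
    n,l,st,_=cv2.connectedComponentsWithStats(mask.astype(np.uint8)); i=1+np.argmax(st[1:,4])
    cs=max(cv2.findContours((l==i).astype(np.uint8),0,2)[0],key=cv2.contourArea).reshape(-1,2)
    W=np.array([px2w(c,uv,z,P)[:2] for uv in cs],np.float32)
    (cx,cy),(w,h),a=cv2.minAreaRect(W)
    return np.round([cx,cy,w,h,a if w>h else a-90],1)
def hsv(im,lo,hi,roi):
    m=cv2.inRange(cv2.cvtColor(im,cv2.COLOR_RGB2HSV),np.array(lo),np.array(hi)); k=np.zeros_like(m); x0,y0,x1,y1=roi; k[y0:y1,x0:x1]=m[y0:y1,x0:x1]; return k>0
E
python3 - <<'E'
from h import *
P=np.load("P1.npy",allow_pickle=True).item(); im=cv2.imread("pics/w1.png")[:,:,::-1].copy()
t=cv2.imread("pics/top0.png")[:,:,::-1].copy()
for n,a,uv in [("blue",im,(248,178)),("grey",im,(354,174)),("grey e",im,(330,174)),("mat",im,(310,200)),("wal",im,(354,142)),("marb",im,(250,142)),("leather",im,(60,170)),("swb",im,(33,90)),("trayfloor",t,(228,165)),("sw",t,(288,202)),("lea",t,(234,243)),("desk",t,(258,180))]:
    print(n,cv2.cvtColor(a[uv[1]:uv[1]+1,uv[0]:uv[0]+1],cv2.COLOR_RGB2HSV)[0,0])
print("blue w",rect(hsv(im,(95,90,40),(125,255,255),(195,130,300,215)),"wrist",34,P))
print("grey w",rect(hsv(im,(0,0,0),(180,45,255),(315,135,400,215)),"wrist",22,P))
print("blue t",rect(hsv(t,(95,90,40),(125,255,255),(305,215,365,270)),"top",34))
print("grey t",rect(hsv(t,(0,0,0),(180,45,255),(370,215,415,268)),"top",22))
print("lea w",rect(hsv(im,(3,90,20),(22,255,255),(0,115,150,225)),"wrist",10,P))
print("lea t",rect(hsv(t,(3,90,20),(22,255,255),(185,205,280,275)),"top",10))
for n,r in [("b",(205,138,253,210)),("w",(262,138,312,210)),("m",(315,138,362,208))]:
    print(n,rect(cv2.inRange(cv2.cvtColor(t,cv2.COLOR_RGB2GRAY),0,85).astype(bool)&hsv(t,(0,0,0),(180,255,255),r),"top",14))
E
```

```text
blue [104 118 195]
grey [84 13 96]
grey e [80 15 99]
mat [ 71 106  82]
wal [ 12 149  70]
marb [103   7 242]
leather [ 15 119 150]
swb [105 117 166]
trayfloor [160   9  81]
sw [ 11 130 100]
lea [ 14 109 112]
desk [115   9 174]
blue w [ 481.7 -207.6   46.    99.6  -83.5]
grey w [ 483.3 -337.8   67.1   66.3    1.4]
blue t [ 480.4 -206.9   44.7   98.3  -83.9]
grey t [ 482.1 -337.3   70.1   67.8    1.2]
lea w [482.7  38.  185.1 118.4  88.6]
lea t [483.1  34.8 169.7 112.9  88.4]
b [646.   51.3 142.   67.9   5.5]
w [ 6.437e+02 -9.560e+01  7.060e+01  1.420e+02 -4.000e-01]
m [ 658.1 -217.7   69.7  123.1   -4.6]
```

Request:
carry_out([
  [0.014, -0.7, 0.9],
  [0.014, -0.7, 0.9],
  [0.014, -0.7, 0.9],
  [0.014, -0.7, 0.9],
], jaw=[1, 1, 1, 1], yaw=[-0.84, -0.84, -0.84, -0.84])

```text
time: 3.28
position: [480.7, -202.0, 119.3]
tcp_rot: [-3.065, -0.67, 0.006]
ft_force: [0.1, 1.6, -0.5]
opening: 1.002
gripper_force: 0.0
```

Request:
carry_out([
  [0, 0, 0],
  [0, 0, 0],
  [0, 0, 0],
  [0, 0, 0],
], jaw=[1, 1, 1, 1], yaw=[-0.84, -0.84, -0.84, -0.84])

```text
time: 3.62
position: [482.6, -206.7, 123.5]
tcp_rot: [2.864, 1.29, 0.0]
ft_force: [0.3, 0.0, 0.6]
opening: 1.001
gripper_force: 0.0
```

Request:
carry_out([
  [0, 0, 0],
  [0, 0, 0],
  [0, 0, 0],
  [0, 0, 0],
], jaw=[1, 1, 1, 1], yaw=[-0.84, -0.84, -0.84, -0.84])

```text
time: 3.95
position: [482.6, -206.9, 123.5]
tcp_rot: [2.533, 1.859, 0.0]
ft_force: [0.5, -0.2, -0.1]
opening: 1.003
gripper_force: 0.0
```

Request:
carry_out([
  [0, 0, 0],
  [0, 0, 0],
  [0, 0, 0],
  [0, 0, 0],
  [0, 0, 0],
  [0, 0, 0],
  [0, 0, 0],
], jaw=[1, 1, 1, 1, 1, 1, 1], yaw=[-0.85, -0.85, -0.85, -0.85, -0.85, -0.85, -0.85])

```text
time: 4.53
position: [482.5, -206.5, 123.4]
tcp_rot: [2.095, 2.341, -0.0]
ft_force: [-0.4, -0.4, -0.7]
opening: 0.999
gripper_force: 0.0
```

```bash
cat >> h.py <<'E'
def go(x,y,z,phi):
    """print shares from present pose to the world pose (phi: world angle of tool x, deg)"""
    p,R,s=tool(); d=R.T@(np.array([x,y,z])-p)/120
    f=np.degrees(np.arctan2(R[1,0],R[0,0])); w=-np.radians((phi-f+180)%360-180)/.5
    print("pos",p.round(1),"phi",round(f,2),"delta",d.round(3),"yaw",round(w,3))
E
python3 - <<'E'
from h import *
P=camera_params("wrist"); im=read_camera("wrist"); cv2.imwrite("pics/w2.png",im[:,:,::-1])
print("blue w",rect(hsv(im,(95,90,40),(125,255,255),(130,30,520,390)),"wrist",34,P))
print(sense()["joint_positions"]); go(481.5,-207.5,23,96.5)
E
```

```text
blue w [ 481.  -207.    45.3   98.8  -83.4]
[ 0.73979677  0.41654651 -0.4795575   1.94441012  0.25369386  0.83928374
  0.23604993]
pos [ 482.5 -206.3  123.4] phi 96.4 delta [-0.009 -0.009  0.836] yaw -0.004
```

View pics/w2.png

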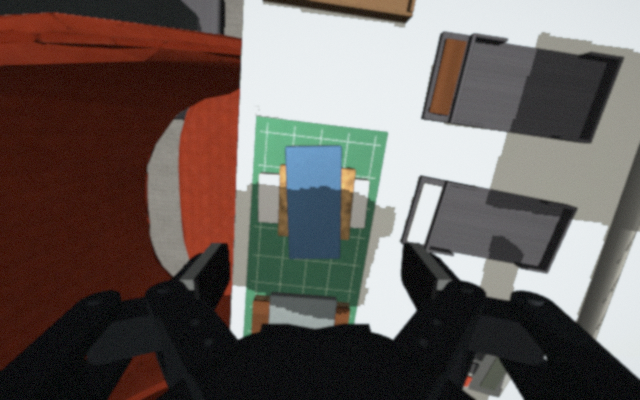

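Blue sample lies along image columns 287–341, centred between the fingers. I'll descend and grip.

Request:
carry_out([
  [-0.01, -0.01, 0.3],
  [-0.01, -0.01, 0.6],
  [-0.01, -0.01, 0.78],
  [-0.01, -0.01, 0.84],
  [-0.01, -0.01, 0.84],
  [-0.01, -0.01, 0.84],
  [-0.01, -0.01, 0.84],
  [-0.01, -0.01, 0.84],
  [-0.01, -0.01, 0.84],
  [-0.01, -0.01, 0.84],
  [-0.01, -0.01, 0.84],
  [-0.01, -0.01, 0.84],
  [-0.01, -0.01, 0.84],
  [-0.01, -0.01, 0.84],
  [-0.01, -0.01, 0.84],
  [-0.01, -0.01, 0.84],
], jaw=[1, 1, 1, 1, 1, 1, -1, -1, -1, -1, -1, -1, -1, -1, -1, -1], yaw=[0, 0, 0, 0, 0, 0, 0, 0, 0, 0, 0, 0, 0, 0, 0, 0], squeeze=40)

```text
time: 5.92
position: [481.9, -207.7, 23.6]
tcp_rot: [2.091, 2.343, 0.0]
ft_force: [-2.7, 0.7, 14.5]
opening: 0.526
gripper_force: 39.0
```

Request:
carry_out([
  [0, 0, -0.05],
  [0, 0, -0.12],
  [0, 0, -0.3],
  [0, 0, -0.55],
  [0, 0, -0.8],
  [0, 0, -0.8],
], jaw=[-1, -1, -1, -1, -1, -1], yaw=[0, 0, 0, 0, 0, 0])

```text
time: 6.42
position: [483.7, -208.1, 124.1]
tcp_rot: [2.087, 2.339, 0.003]
ft_force: [1.5, -0.9, -0.1]
opening: 0.525
gripper_force: 42.0
```

```bash
python3 - <<'E'
from h import *
print(tool()[2]["ft_force"],sense()["opening"],sense()["gripper_force"]); go(560,-75,110,50)
im=read_camera("wrist"); t=read_camera("top")
cv2.imwrite("pics/c3.png",np.hstack([im[:,60:520],cv2.resize(t[125:280,170:420],None,fx=1.3,fy=2.58)])[:,:,::-1])
E
```

```text
[ 1.50344679 -0.91121104 -0.1447561 ] 0.5246852498490476 41.95683002471924
pos [ 483.7 -208.1  124.1] phi 96.54 delta [1.03  0.757 0.118] yaw 1.624
```

View pics/c3.png

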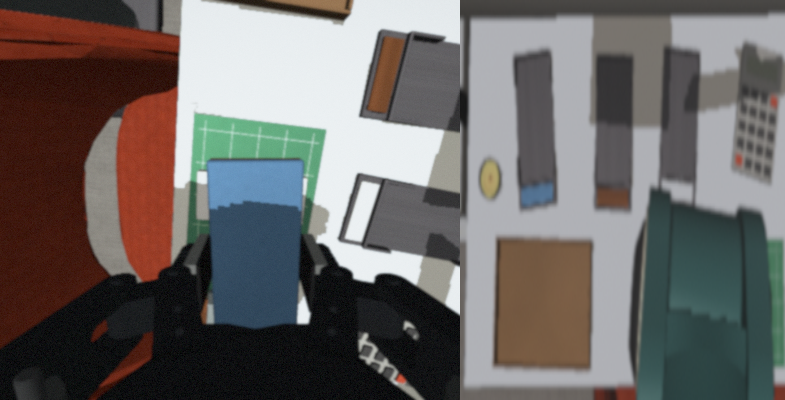

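Request:
carry_out([
  [0.5, 0.384, 0],
  [0.5, 0.384, 0],
  [0.5, 0.384, 0],
  [0.5, 0.384, 0],
  [0.5, 0.384, 0],
], jaw=[-1, -1, -1, -1, -1], yaw=[0.79, 0.79, 0.79, 0.79, 0.79])

```text
time: 6.93
position: [520.0, -141.7, 117.5]
tcp_rot: [-2.51, -1.887, 0.002]
ft_force: [-0.7, 0.2, -1.8]
opening: 0.527
gripper_force: 41.9
```

Request:
carry_out([
  [0.61, 0.16, 0],
  [0.61, 0.16, 0],
  [0.61, 0.16, 0],
  [0.61, 0.16, 0],
  [0.61, 0.16, 0],
], jaw=[-1, -1, -1, -1, -1], yaw=[0.79, 0.79, 0.79, 0.79, 0.79])

```text
time: 7.35
position: [558.6, -77.3, 117.7]
tcp_rot: [-2.831, -1.36, 0.002]
ft_force: [-0.3, -0.7, -1.2]
opening: 0.523
gripper_force: 41.9
```

Request:
carry_out([
  [0.625, -0.09, 0],
  [0.625, -0.09, 0],
  [0.625, -0.09, 0],
  [0.625, -0.09, 0],
  [0.625, -0.09, 0],
], jaw=[-1, -1, -1, -1, -1], yaw=[0.79, 0.79, 0.79, 0.79, 0.79])

```text
time: 7.77
position: [597.0, -13.1, 117.9]
tcp_rot: [3.043, 0.781, -0.002]
ft_force: [-0.1, -1.5, -1.3]
opening: 0.527
gripper_force: 41.9
```

Request:
carry_out([
  [0.543, -0.323, 0],
  [0.543, -0.323, 0],
  [0.543, -0.323, 0],
  [0.543, -0.323, 0],
  [0.543, -0.323, 0],
  [0.543, -0.323, 0],
  [0.543, -0.323, 0],
], jaw=[-1, -1, -1, -1, -1, -1, -1], yaw=[0.8, 0.8, 0.8, 0.8, 0.8, 0.8, 0.8])

```text
time: 8.35
position: [635.9, 51.2, 118.5]
tcp_rot: [3.137, 0.161, -0.001]
ft_force: [0.1, -0.6, -1.1]
opening: 0.522
gripper_force: 41.9
```

```bash
python3 - <<'E'
from h import *
t=cv2.imread("pics/top0.png")[:,:,::-1].copy()
g=cv2.cvtColor(t,cv2.COLOR_RGB2GRAY)
print([int(g[y,x]) for x,y in ((258,160),(300,160),(228,202),(288,202),(300,140),(228,172))])
for thr in (100,115):
  for n,r in [("b",(205,138,253,212)),("w",(266,138,310,212)),("m",(315,138,362,208))]:
    print(thr,n,rect((g<thr)&hsv(t,(0,0,0),(180,255,255),r),"top",13))
P=camera_params("wrist"); im=read_camera("wrist"); cv2.imwrite("pics/w4.png",im[:,:,::-1])
np.save("P4.npy",P,allow_pickle=True); print(sense()["joint_positions"]);go(655,51,60,5.5)
im=cv2.imread("pics/w2.png")[:,:,::-1].copy()
E
```

```text
[169, 50, 100, 75, 111, 81]
100 b [645.1  52.  145.6  70.2   5.2]
100 w [ 6.439e+02 -9.570e+01  7.080e+01  1.472e+02 -2.000e-01]
100 m [ 657.9 -217.3   72.3  128.9   -4.9]
115 b [645.8  51.4 147.9  72.6   5.2]
115 w [ 6.514e+02 -9.960e+01  9.210e+01  1.669e+02 -4.000e-01]
115 m [ 6.529e+02 -2.162e+02  1.120e+02  1.621e+02 -4.000e-01]
[-0.0106763   0.56496522 -0.1617859   1.66695922  0.10899716  0.91873042
 -1.68323595]
pos [636.   51.5 118.5] phi 5.82 delta [0.158 0.02  0.488] yaw 0.011
```

View pics/w4.png

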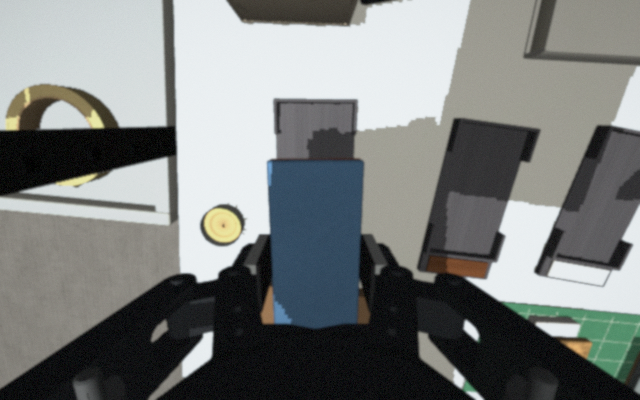

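```bash
python3 - <<'E'
from h import *
np.set_printoptions(precision=1,suppress=True)
P=np.load("P4.npy",allow_pickle=True).item()
for uv,z in [((275,99.5),14),((356,99.5),14),((316,99.5),14),((268.5,160),128),((363,160),128),((274,325),128),((358,325),128)]: print(uv,px2w("wrist",uv,z,P))
for q in (-63,63): 
  a=np.radians(5.2); print(w2px("wrist",[[656.4+63*np.cos(a)-q/63*35*np.sin(a),52.8+63*np.sin(a)+q/63*35*np.cos(a),14]],P))
E
```

```text
(275, 99.5) [715.8  93.9  14. ]
(356, 99.5) [722.6  27.8  14. ]
(316, 99.5) [719.2  60.5  14. ]
(268.5, 160) [682.1  79.2 128. ]
(363, 160) [686.6  35.3 128. ]
(274, 325) [591.8  70.8 128. ]
(358, 325) [596.5  24.8 128. ]
[[360.9 100.4]]
[[275.7  99.3]]
```

Request:
carry_out([
  [0.18, 0.005, 0],
  [0.18, 0.005, 0.2],
  [0.18, 0.005, 0.4],
  [0.18, 0.005, 0.6],
  [0.18, 0.005, 0.75],
  [0.18, 0.005, 0.85],
  [0.18, 0.005, 0.9],
  [0.18, 0.005, 0.92],
  [0.18, 0.005, 0.93],
  [0.18, 0.005, 0.93],
], jaw=[-1, -1, -1, -1, -1, -1, -1, -1, -1, -1], yaw=[0.018, 0.018, 0.018, 0.018, 0.018, 0.018, 0.018, 0.018, 0.018, 0.018])

```text
time: 9.23
position: [658.3, 54.4, 7.7]
tcp_rot: [-3.138, -0.143, -0.002]
ft_force: [-0.4, 1.1, -1.3]
opening: 0.526
gripper_force: 41.9
```

Request:
carry_out([
  [0, 0, 0.005],
  [0, 0, 0.01],
  [0, 0, 0.01],
  [0, 0, 0.01],
], jaw=[-1, -1, -1, -1], yaw=[0, 0, 0, 0])

```text
time: 9.57
position: [657.9, 54.5, 6.0]
tcp_rot: [-3.138, -0.143, -0.001]
ft_force: [-0.0, 0.1, -1.5]
opening: 0.525
gripper_force: 41.9
```

Request:
carry_out([
  [0, 0.005, 0.006],
  [0, 0.005, 0.011],
  [0, 0.005, 0.011],
  [0, 0.005, 0.011],
], jaw=[-1, -1, -1, -1], yaw=[0, 0, 0, 0])

```text
time: 9.9
position: [657.9, 53.8, 4.7]
tcp_rot: [3.138, 0.143, 0.0]
ft_force: [-1.8, -0.3, 4.3]
opening: 0.523
gripper_force: 42.6
```

Request:
carry_out([
  [0, 0, 0.005],
  [0, 0, 0.005],
  [0, 0, 0.005],
], jaw=[-1, -1, -1], yaw=[0, 0, 0])

```text
time: 10.15
position: [657.9, 53.8, 4.7]
tcp_rot: [3.138, 0.143, 0.0]
ft_force: [-7.4, -0.7, 14.6]
opening: 0.523
gripper_force: 43.5
```

Request:
carry_out([
  [0, 0, 0],
  [0, 0, 0],
  [0, 0, 0],
  [0, 0, 0],
  [0, 0, 0],
  [0, 0, 0],
  [0, 0, -0.1],
  [0, 0, -0.3],
  [0, 0, -0.6],
  [0, 0, -0.9],
  [0, 0, -0.95],
  [0, 0, -0.95],
], jaw=[0.2, 0.3, 0.4, 0.4, 0.4, 0.4, 0.4, 0.4, 0.4, 0.4, 0.4, 0.4], yaw=[0, 0, 0, 0, 0, 0, 0, 0, 0, 0, 0, 0])

```text
time: 11.15
position: [659.5, 54.1, 122.0]
tcp_rot: [-3.138, -0.142, -0.009]
ft_force: [-0.1, -0.9, -0.5]
opening: 0.697
gripper_force: 0.0
```

Request:
carry_out([
  [-0.556, 0.677, 0],
  [-0.556, 0.677, 0],
  [-0.556, 0.677, 0],
  [-0.556, 0.677, 0],
  [-0.556, 0.677, 0],
], jaw=[1, 1, 1, 1, 1], yaw=[0.18, 0.18, 0.18, 0.18, 0.18])

```text
time: 11.57
position: [598.1, -34.3, 117.9]
tcp_rot: [3.141, -0.002, -0.001]
ft_force: [0.3, 0.6, 0.6]
opening: 1.001
gripper_force: 0.0
```

Request:
carry_out([
  [-0.49, 0.725, 0],
  [-0.49, 0.725, 0],
  [-0.49, 0.725, 0],
  [-0.49, 0.725, 0],
  [-0.49, 0.725, 0],
], jaw=[1, 1, 1, 1, 1], yaw=[0, 0, 0, 0, 0])

```text
time: 11.98
position: [540.1, -120.2, 117.8]
tcp_rot: [-3.141, -0.0, -0.0]
ft_force: [0.4, 0.6, -0.7]
opening: 1.0
gripper_force: 0.0
```

Request:
carry_out([
  [-0.49, 0.725, 0],
  [-0.49, 0.725, 0],
  [-0.49, 0.725, 0],
  [-0.49, 0.725, 0],
  [-0.49, 0.725, 0],
  [-0.49, 0.725, 0],
  [-0.49, 0.725, 0],
], jaw=[1, 1, 1, 1, 1, 1, 1], yaw=[0, 0, 0, 0, 0, 0, 0])

```text
time: 12.57
position: [482.5, -205.4, 117.7]
tcp_rot: [-3.141, -0.006, -0.001]
ft_force: [-0.2, 0.6, 0.5]
opening: 0.998
gripper_force: 0.0
```

```bash
python3 - <<'E'
from h import *
P=camera_params("wrist"); im=read_camera("wrist"); cv2.imwrite("pics/w5.png",im[:,:,::-1])
np.save("P5.npy",P,allow_pickle=True)
m=hsv(im,(8,85,60),(25,255,255),(200,50,440,350)); print(m.sum(),rect(m,"wrist",22,P))
go(481,-207,9,0)
E
```

```text
6230 [ 483.3 -208.8   65.7   66.2  -87.5]
pos [ 482.3 -205.6  117.7] phi 0.19 delta [-0.011  0.012  0.906] yaw 0.007
```

View pics/w5.png

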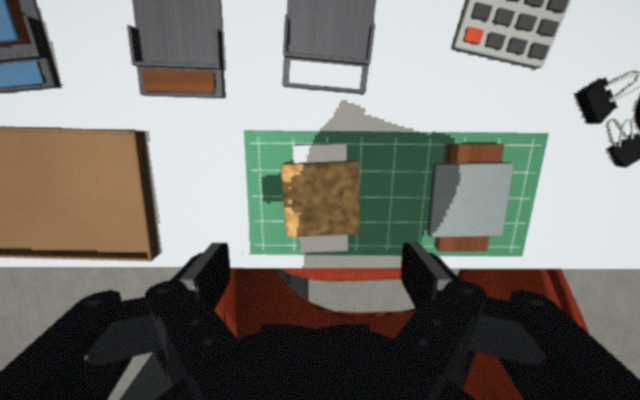

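Cork plate is centred at about (321,199) in the image, nearly aligned, and the blue sample no longer covers it. Gripping it by its overhanging sides.

Request:
carry_out([
  [0.009, 0.027, 0.25],
  [0.009, 0.027, 0.5],
  [0.009, 0.027, 0.7],
  [0.009, 0.027, 0.85],
  [0.009, 0.027, 0.905],
  [0.009, 0.027, 0.905],
  [0.009, 0.027, 0.905],
  [0.009, 0.027, 0.905],
  [0.009, 0.027, 0.905],
  [0.009, 0.027, 0.905],
  [0.009, 0.027, 0.905],
  [0.009, 0.027, 0.905],
  [0.009, 0.027, 0.905],
  [0.009, 0.027, 0.905],
  [0.009, 0.027, 0.905],
], jaw=[1, 1, 1, 1, 1, 1, 1, -1, -1, -1, -1, -1, -1, -1, -1], yaw=[-0.08, -0.08, -0.08, -0.08, -0.08, -0.08, -0.08, -0.08, -0.08, -0.08, -0.08, -0.08, -0.08, -0.08, -0.08], squeeze=25)

```text
time: 13.87
position: [483.1, -210.5, 10.5]
tcp_rot: [3.14, 0.064, 0.003]
ft_force: [-1.0, 0.8, 7.6]
opening: 0.761
gripper_force: 25.7
```

Request:
carry_out([
  [0, 0, -0.03],
  [0, 0, -0.08],
  [0, 0, -0.2],
  [0, 0, -0.4],
  [0, 0, -0.7],
  [0, 0, -0.7],
], jaw=[-1, -1, -1, -1, -1, -1], yaw=[0, 0, 0, 0, 0, 0])

```text
time: 14.37
position: [485.0, -211.4, 99.2]
tcp_rot: [3.138, 0.064, 0.011]
ft_force: [1.7, -0.2, 1.1]
opening: 0.76
gripper_force: 28.4
```

```bash
python3 - <<'E'
from h import *
P=camera_params("wrist"); im=read_camera("wrist"); cv2.imwrite("pics/w6.png",im[:,:,::-1])
np.save("P6.npy",P,allow_pickle=True)
p=sense()["position"]
m=hsv(im,(8,85,50),(25,255,255),(200,50,440,390)); print(m.sum(),rect(m,"wrist",p[2]+13,P)); go(483,38,100,-1.5)
E
```

```text
16073 [ 483.5 -209.1   69.4   68.2    3. ]
pos [ 484.2 -211.2   96.9] phi 2.32 delta [ 0.075 -2.075 -0.03 ] yaw 0.134
```

View pics/w6.png

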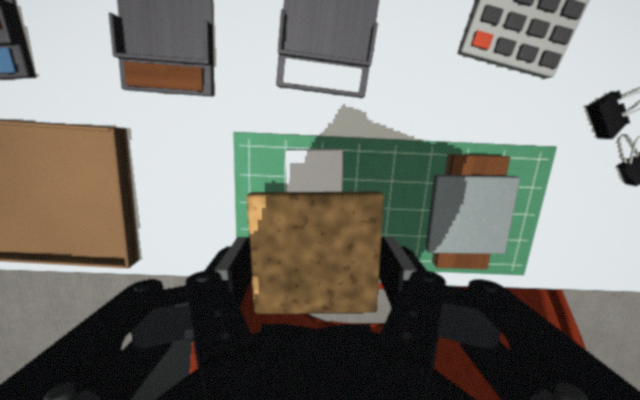

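Request:
carry_out([
  [0.035, -0.95, 0],
  [0.035, -0.95, 0],
  [0.035, -0.95, 0],
  [0.035, -0.95, 0],
  [0.035, -0.95, 0],
], jaw=[-1, -1, -1, -1, -1], yaw=[0, 0, 0, 0, 0])

```text
time: 14.83
position: [481.9, -94.6, 93.3]
tcp_rot: [-3.141, -0.069, -0.0]
ft_force: [0.3, -1.5, -0.3]
opening: 0.759
gripper_force: 28.4
```

Request:
carry_out([
  [0.035, -0.95, 0],
  [0.035, -0.95, 0],
  [0.035, -0.95, 0],
  [0.035, -0.95, 0],
  [0.035, -0.95, 0],
  [0.035, -0.95, 0],
  [0.035, -0.95, 0],
], jaw=[-1, -1, -1, -1, -1, -1, -1], yaw=[0.134, 0.134, 0.134, 0.134, 0.134, 0.134, 0.134])

```text
time: 15.42
position: [481.5, 16.2, 93.1]
tcp_rot: [3.141, -0.045, -0.0]
ft_force: [0.2, -0.3, 0.1]
opening: 0.76
gripper_force: 28.4
```

```bash
python3 - <<'E'
from h import *
P=camera_params("wrist"); im=read_camera("wrist"); cv2.imwrite("pics/w7.png",im[:,:,::-1])
np.save("P7.npy",P,allow_pickle=True)
m=hsv(im,(3,70,20),(25,255,255),(0,0,640,330)); print(m.sum(),rect(m,"wrist",10,P)); go(483,36,4,-1.5)
E
```

```text
44213 [451.8  37.4 178.5 182.   -1.6]
pos [481.5  16.3  93.1] phi -1.63 delta [ 0.008 -0.165  0.743] yaw -0.005
```

View pics/w7.png

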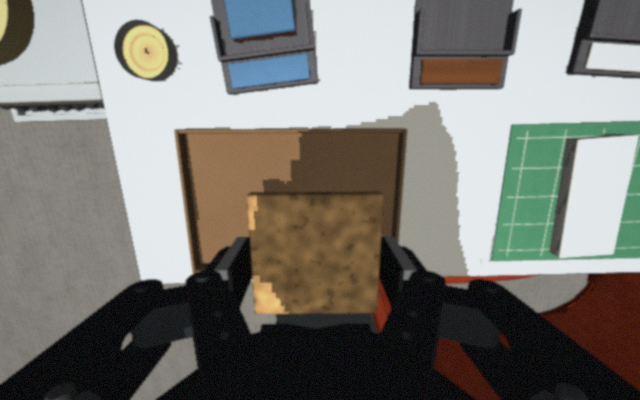

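Request:
carry_out([
  [0.012, -0.172, 0],
  [0.012, -0.172, 0.2],
  [0.012, -0.172, 0.4],
  [0.012, -0.172, 0.55],
  [0.012, -0.172, 0.65],
  [0.012, -0.172, 0.7],
  [0.012, -0.172, 0.73],
  [0.012, -0.172, 0.743],
  [0.012, -0.172, 0.743],
  [0.012, -0.172, 0.743],
], jaw=[-1, -1, -1, -1, -1, -1, -1, -1, -1, -1], yaw=[0, 0, 0, 0, 0, 0, 0, 0, 0, 0])

```text
time: 16.3
position: [483.8, 38.3, 4.6]
tcp_rot: [-3.141, 0.042, -0.001]
ft_force: [-0.3, -0.2, -0.4]
opening: 0.759
gripper_force: 28.4
```

Request:
carry_out([
  [0, 0, 0.01],
  [0, 0, 0.02],
  [0, 0, 0.02],
  [0, 0, 0.02],
], jaw=[-1, -1, -1, -1], yaw=[0, 0, 0, 0])

```text
time: 16.63
position: [483.4, 38.4, 1.7]
tcp_rot: [-3.141, 0.041, -0.0]
ft_force: [-0.5, -0.1, -1.0]
opening: 0.762
gripper_force: 28.4
```

Request:
carry_out([
  [0, 0, 0.008],
  [0, 0, 0.014],
  [0, 0, 0.014],
  [0, 0, 0.014],
], jaw=[-1, -1, -1, -1], yaw=[0, 0, 0, 0])

```text
time: 16.97
position: [483.4, 38.4, -0.1]
tcp_rot: [-3.141, 0.041, 0.0]
ft_force: [-0.8, -0.5, -0.8]
opening: 0.759
gripper_force: 28.4
```

Request:
carry_out([
  [0, 0, 0.006],
  [0, 0, 0.008],
  [0, 0, 0.008],
  [0, 0, 0.008],
], jaw=[-1, -1, -1, -1], yaw=[0, 0, 0, 0])

```text
time: 17.3
position: [483.5, 38.4, -0.5]
tcp_rot: [3.141, -0.041, 0.0]
ft_force: [-5.0, -0.9, 16.9]
opening: 0.759
gripper_force: 30.0
```

Request:
carry_out([
  [0, 0, 0.004],
  [0, 0, 0.008],
  [0, 0, 0.008],
  [0, 0, 0.008],
], jaw=[-1, -1, -1, -1], yaw=[0, 0, 0, 0])

```text
time: 17.63
position: [483.7, 38.4, -1.0]
tcp_rot: [3.141, -0.041, 0.001]
ft_force: [-8.0, -0.8, 27.8]
opening: 0.759
gripper_force: 32.2
```

Request:
carry_out([
  [0, 0, -0.008],
  [0, 0, -0.008],
  [0, 0, -0.008],
  [0, 0, -0.008],
  [0, 0, -0.008],
  [0, 0, -0.1],
  [0, 0, -0.4],
  [0, 0, -0.7],
  [0, 0, -1],
  [0, 0, -1],
  [0, 0, -1],
], jaw=[0.7, 1, 1, 1, 1, 1, 1, 1, 1, 1, 1], yaw=[0, 0, 0, 0, 0, 0, 0, 0, 0, 0, 0])

```text
time: 18.55
position: [484.5, 38.4, 120.6]
tcp_rot: [-3.141, 0.041, -0.007]
ft_force: [-0.6, -0.3, -0.1]
opening: 1.0
gripper_force: 0.0
```

```bash
python3 - <<'E'
from h import *
P=camera_params("wrist"); im=read_camera("wrist"); cv2.imwrite("pics/w8.png",im[:,:,::-1])
np.save("P8.npy",P,allow_pickle=True)
print(cv2.cvtColor(im[150:260:20,310:311],cv2.COLOR_RGB2HSV)[:,0],cv2.cvtColor(im[200:201,200:440:15],cv2.COLOR_RGB2HSV)[0])
go(482.8,-337.6,110,1.3)
E
```

```text
[[ 16 128  78]
 [ 17 131 121]
 [ 18 122 111]
 [ 17 132 126]
 [ 18 125 222]
 [ 15 114 145]] [[ 99   8 238]
 [101   9 238]
 [ 14 102  70]
 [ 15 113 149]
 [ 15 116 150]
 [ 15 116 132]
 [ 18 128  96]
 [ 18 134 110]
 [ 16 124 105]
 [ 16 125 126]
 [ 16 123 102]
 [ 16 115  84]
 [ 14 123  83]
 [ 13 111  87]
 [ 16 117  50]
 [ 25  18 153]]
pos [483.7  38.3 119.1] phi -1.51 delta [0.075 3.132 0.075] yaw -0.098
```

View pics/w8.png

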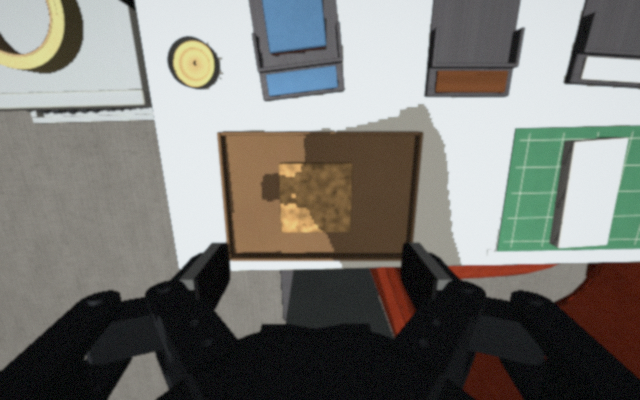

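Cork plate lies flat in the leather tray, corners about (281,163)–(351,232); blue tray holds the blue sample.

Request:
carry_out([
  [0.01, 0.783, 0],
  [0.01, 0.783, 0],
  [0.01, 0.783, 0],
  [0.01, 0.783, 0],
], jaw=[1, 1, 1, 1], yaw=[-0.098, -0.098, -0.098, -0.098])

```text
time: 18.93
position: [481.1, -59.2, 117.1]
tcp_rot: [3.141, 0.028, -0.004]
ft_force: [-0.4, 0.7, 0.9]
opening: 0.997
gripper_force: 0.0
```

Request:
carry_out([
  [0.01, 0.783, 0],
  [0.01, 0.783, 0],
  [0.01, 0.783, 0],
  [0.01, 0.783, 0],
], jaw=[1, 1, 1, 1], yaw=[0, 0, 0, 0])

```text
time: 19.27
position: [484.6, -152.6, 117.1]
tcp_rot: [3.141, 0.029, -0.003]
ft_force: [-0.9, 0.2, -0.3]
opening: 1.0
gripper_force: 0.0
```

Request:
carry_out([
  [0.01, 0.783, 0],
  [0.01, 0.783, 0],
  [0.01, 0.783, 0],
  [0.01, 0.783, 0],
], jaw=[1, 1, 1, 1], yaw=[0, 0, 0, 0])

```text
time: 19.6
position: [488.0, -246.1, 117.1]
tcp_rot: [3.141, 0.03, -0.002]
ft_force: [-0.2, 0.6, 1.4]
opening: 1.005
gripper_force: 0.0
```

Request:
carry_out([
  [0.02, 0.783, 0.1],
  [0.02, 0.783, 0.1],
  [0.02, 0.783, 0.1],
  [0.02, 0.783, 0.1],
  [0.02, 0.783, 0.1],
  [0.02, 0.783, 0.1],
  [0.02, 0.783, 0.1],
], jaw=[1, 1, 1, 1, 1, 1, 1], yaw=[0, 0, 0, 0, 0, 0, 0])

```text
time: 20.18
position: [493.8, -335.5, 105.9]
tcp_rot: [-3.14, -0.039, 0.0]
ft_force: [-0.1, 0.1, -0.4]
opening: 0.998
gripper_force: 0.0
```

```bash
python3 - <<'E'
from h import *
np.set_printoptions(precision=1,suppress=True)
P8=np.load("P8.npy",allow_pickle=True).item()
for uv in [(281,163),(351,163),(351,232.5),(281,232.5),(316,197.7)]: print(px2w("wrist",uv,11,P8))
P=camera_params("wrist"); im=read_camera("wrist"); cv2.imwrite("pics/w9.png",im[:,:,::-1])
np.save("P9.npy",P,allow_pickle=True)
m=hsv(im,(0,0,0),(180,50,200),(260,130,390,260)); print(m.sum(),rect(m,"wrist",22,P)); r=landmark_of("wrist","grey_plate");print([px2w("wrist",x["uv"],14,P) for x in r[:1]])
go(482.8,-337.6,9.5,1.3)
E
```

```text
[516.5  69.4  11. ]
[514.9   7.3  11. ]
[449.1   6.9  11. ]
[450.7  73.1  11. ]
[483.9  39.1  11. ]
7254 [ 483.  -338.4   67.9   65.7    1.5]
[array([ 480.2, -337.9,   14. ])]
pos [ 493.8 -336.1  106.1] phi 1.4 delta [-0.1  0.   0.8] yaw 0.003
```

Request:
carry_out([
  [-0.09, 0.014, 0.15],
  [-0.09, 0.014, 0.4],
  [-0.09, 0.014, 0.6],
  [-0.09, 0.014, 0.75],
  [-0.09, 0.014, 0.805],
  [-0.09, 0.014, 0.805],
  [-0.09, 0.014, 0.805],
  [-0.09, 0.014, 0.805],
  [-0.09, 0.014, 0.805],
  [-0.09, 0.014, 0.805],
  [-0.09, 0.014, 0.805],
  [-0.09, 0.014, 0.805],
  [-0.09, 0.014, 0.805],
  [-0.09, 0.014, 0.805],
  [-0.09, 0.014, 0.805],
], jaw=[1, 1, 1, 1, 1, 1, 1, -1, -1, -1, -1, -1, -1, -1, -1], yaw=[0, 0, 0, 0, 0, 0, 0, 0, 0, 0, 0, 0, 0, 0, 0], squeeze=25)

```text
time: 21.53
position: [483.3, -339.6, 10.9]
tcp_rot: [3.14, 0.036, 0.003]
ft_force: [-1.8, 0.7, 8.3]
opening: 0.763
gripper_force: 25.8
```

Request:
carry_out([
  [0, 0, -0.03],
  [0, 0, -0.08],
  [0, 0, -0.2],
  [0, 0, -0.4],
  [0, 0, -0.7],
  [0, 0, -0.7],
  [0, 0, -0.7],
], jaw=[-1, -1, -1, -1, -1, -1, -1], yaw=[0, 0, 0, 0, 0, 0, 0])

```text
time: 22.12
position: [483.7, -340.0, 96.1]
tcp_rot: [3.139, 0.036, 0.006]
ft_force: [-1.3, 0.9, -1.0]
opening: 0.762
gripper_force: 28.2
```

```bash
python3 - <<'E'
from h import *
P=camera_params("wrist"); im=read_camera("wrist"); cv2.imwrite("pics/w10.png",im[:,:,::-1])
np.save("P10.npy",P,allow_pickle=True)
go(483.5,38.6,95,-1.5)
E
```

```text
pos [ 483.  -339.5   94.5] phi 1.3 delta [ 0.076 -3.15  -0.007] yaw 0.098
```

View pics/w10.png

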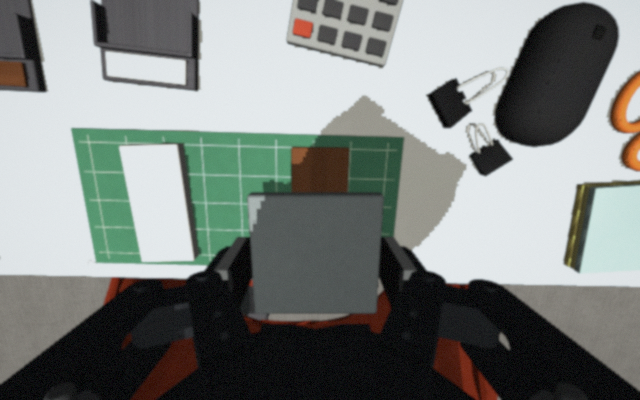

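Request:
carry_out([
  [0, -0.787, 0],
  [0, -0.787, 0],
  [0, -0.787, 0],
  [0, -0.787, 0],
  [0, -0.787, 0],
], jaw=[-1, -1, -1, -1, -1], yaw=[0.098, 0.098, 0.098, 0.098, 0.098])

```text
time: 22.58
position: [480.3, -244.0, 92.9]
tcp_rot: [-3.141, 0.039, 0.002]
ft_force: [-0.0, -0.1, -0.6]
opening: 0.762
gripper_force: 28.2
```

Request:
carry_out([
  [-0.013, -0.787, 0],
  [-0.013, -0.787, 0],
  [-0.013, -0.787, 0],
  [-0.013, -0.787, 0],
], jaw=[-1, -1, -1, -1], yaw=[0, 0, 0, 0])

```text
time: 22.92
position: [481.5, -147.6, 93.0]
tcp_rot: [-3.14, 0.036, 0.001]
ft_force: [-0.3, -0.3, 0.6]
opening: 0.756
gripper_force: 28.2
```

Request:
carry_out([
  [-0.013, -0.787, 0],
  [-0.013, -0.787, 0],
  [-0.013, -0.787, 0],
  [-0.013, -0.787, 0],
], jaw=[-1, -1, -1, -1], yaw=[0, 0, 0, 0])

```text
time: 23.25
position: [482.5, -53.5, 93.1]
tcp_rot: [-3.141, 0.036, 0.001]
ft_force: [0.2, -1.2, -0.7]
opening: 0.76
gripper_force: 28.2
```

Request:
carry_out([
  [-0.013, -0.787, 0.4],
  [-0.013, -0.787, 0.4],
  [-0.013, -0.787, 0.4],
  [-0.013, -0.787, 0.4],
  [-0.013, -0.787, 0.4],
  [-0.013, -0.787, 0.4],
  [-0.013, -0.787, 0.4],
], jaw=[-1, -1, -1, -1, -1, -1, -1], yaw=[0, 0, 0, 0, 0, 0, 0])

```text
time: 23.83
position: [483.7, 36.8, 45.6]
tcp_rot: [3.141, -0.045, 0.001]
ft_force: [-0.5, -1.0, -0.7]
opening: 0.762
gripper_force: 28.2
```

```bash
python3 - <<'E'
from h import *
go(483.6,38.4,12,-1.5)
E
```

```text
pos [483.7  36.8  45.6] phi -1.64 delta [-0.001 -0.014  0.28 ] yaw -0.005
```

Request:
carry_out([
  [0, -0.014, 0.1],
  [0, -0.014, 0.2],
  [0, -0.014, 0.25],
  [0, -0.014, 0.275],
  [0, -0.014, 0.28],
  [0, -0.014, 0.28],
  [0, -0.014, 0.28],
], jaw=[-1, -1, -1, -1, -1, -1, -1], yaw=[-0.005, -0.005, -0.005, -0.005, -0.005, -0.005, -0.005])

```text
time: 24.42
position: [483.6, 40.1, 12.3]
tcp_rot: [-3.141, 0.038, -0.001]
ft_force: [0.0, 0.3, -0.4]
opening: 0.759
gripper_force: 28.2
```

Request:
carry_out([
  [0, 0, 0.01],
  [0, 0, 0.02],
  [0, 0, 0.02],
  [0, 0, 0.02],
], jaw=[-1, -1, -1, -1], yaw=[0, 0, 0, 0])

```text
time: 24.75
position: [483.3, 40.3, 9.4]
tcp_rot: [-3.141, 0.037, 0.0]
ft_force: [0.7, -0.0, 0.1]
opening: 0.765
gripper_force: 28.2
```

Request:
carry_out([
  [0, 0, 0.006],
  [0, 0, 0.01],
  [0, 0, 0.01],
  [0, 0, 0.01],
], jaw=[-1, -1, -1, -1], yaw=[0, 0, 0, 0])

```text
time: 25.08
position: [483.2, 40.2, 8.1]
tcp_rot: [-3.141, 0.037, 0.0]
ft_force: [-0.1, -0.9, -0.7]
opening: 0.763
gripper_force: 28.2
```

Request:
carry_out([
  [0.002, 0.015, 0],
  [0.002, 0.015, 0],
  [0.002, 0.015, 0],
  [0.002, 0.015, 0.004],
  [0.002, 0.015, 0.004],
  [0.002, 0.015, 0.004],
], jaw=[-1, -1, -1, -1, -1, -1], yaw=[0, 0, 0, 0, 0, 0])

```text
time: 25.58
position: [483.5, 38.4, 7.9]
tcp_rot: [-3.141, 0.037, -0.0]
ft_force: [-2.1, -0.6, 6.1]
opening: 0.76
gripper_force: 28.8
```

Request:
carry_out([
  [0, 0, 0.003],
  [0, 0, 0.006],
  [0, 0, 0.006],
], jaw=[-1, -1, -1], yaw=[0, 0, 0])

```text
time: 25.83
position: [483.6, 38.4, 7.8]
tcp_rot: [3.141, -0.037, 0.0]
ft_force: [-7.2, -1.1, 24.9]
opening: 0.764
gripper_force: 30.6
```

Request:
carry_out([
  [0, 0, -0.006],
  [0, 0, -0.006],
  [0, 0, -0.006],
  [0, 0, -0.006],
  [0, 0, -0.006],
  [0, 0, -0.1],
  [0, 0, -0.4],
  [0, 0, -0.7],
  [0, 0, -0.92],
  [0, 0, -0.92],
], jaw=[0.7, 1, 1, 1, 1, 1, 1, 1, 1, 1], yaw=[0, 0, 0, 0, 0, 0, 0, 0, 0, 0])

```text
time: 26.67
position: [485.8, 38.7, 123.0]
tcp_rot: [-3.14, 0.037, -0.011]
ft_force: [1.2, 0.6, 0.6]
opening: 0.999
gripper_force: 0.0
```

```bash
python3 - <<'E'
from h import *
P=camera_params("wrist"); im=read_camera("wrist"); cv2.imwrite("pics/w11.png",im[:,:,::-1])
np.save("P11.npy",P,allow_pickle=True)
m=hsv(im,(0,0,0),(180,60,255),(260,145,380,250)); print(m.sum(),rect(m,"wrist",19,P))
m=hsv(im,(5,95,0),(25,255,255),(240,145,400,250));print(m.sum())
E
```

```text
5285 [483.3  39.9  66.3  66.1  88.7]
11275
```

Request:
carry_out([
  [0.05, 0.68, 0],
  [0.05, 0.68, 0],
  [0.05, 0.68, 0],
  [0.05, 0.68, 0],
  [0.05, 0.68, 0],
], jaw=[1, 1, 1, 1, 1], yaw=[-0.14, -0.14, -0.14, -0.14, -0.14])

```text
time: 27.13
position: [487.1, -43.1, 117.0]
tcp_rot: [-3.14, -0.072, 0.002]
ft_force: [0.7, 0.5, -0.9]
opening: 1.0
gripper_force: 0.0
```

Request:
carry_out([
  [-0.02, 0.69, 0],
  [-0.02, 0.69, 0],
  [-0.02, 0.69, 0],
  [-0.02, 0.69, 0],
], jaw=[1, 1, 1, 1], yaw=[0, 0, 0, 0])

```text
time: 27.47
position: [488.7, -127.0, 117.1]
tcp_rot: [-3.141, -0.069, 0.001]
ft_force: [-0.1, 0.9, -0.1]
opening: 1.0
gripper_force: 0.0
```

Request:
carry_out([
  [-0.02, 0.69, 0],
  [-0.02, 0.69, 0],
  [-0.02, 0.69, 0],
  [-0.02, 0.69, 0],
  [-0.02, 0.69, 0],
  [-0.02, 0.69, 0],
  [-0.02, 0.69, 0],
], jaw=[1, 1, 1, 1, 1, 1, 1], yaw=[0, 0, 0, 0, 0, 0, 0])

```text
time: 28.05
position: [490.7, -207.2, 117.4]
tcp_rot: [-3.14, -0.077, 0.0]
ft_force: [0.4, -0.2, -0.3]
opening: 0.999
gripper_force: 0.0
```

```bash
python3 - <<'E'
from h import *
P=camera_params("wrist"); im=read_camera("wrist"); cv2.imwrite("pics/w12.png",im[:,:,::-1])
np.save("P12.npy",P,allow_pickle=True)
m=hsv(im,(0,0,120),(180,40,255),(265,135,375,258)); print("marble",m.sum(),rect(m,"wrist",14,P))
m=hsv(im,(5,90,30),(25,255,140),(400,130,530,260)); print("walnut",m.sum(),rect(m,"wrist",14,P))
go(483,-210,2,2.5)
a=cv2.imread("pics/w11.png"); cv2.imwrite("pics/c12.png",np.hstack([cv2.resize(a[120:280,200:440],(400,267)),cv2.resize(im[100:280,160:560,::-1],(400,267))]))
E
```

```text
marble 5831 [ 482.6 -208.8   98.6   46.1    2.8]
walnut 5269 [ 484.4 -339.8   94.4   48.9    0.5]
pos [ 490.7 -207.5  117.4] phi 2.77 delta [-0.065  0.018  0.962] yaw 0.009
```

View pics/c12.png

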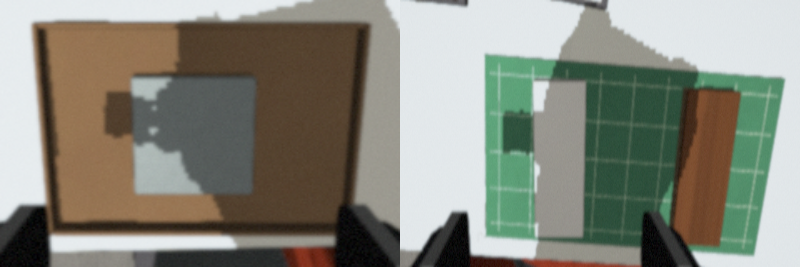

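Left crop: grey plate sits squarely over the cork, which is fully hidden. Right crop: marble and walnut samples are bare on the mat. Gripping the marble next.

Request:
carry_out([
  [-0.068, 0.012, 0.2],
  [-0.068, 0.012, 0.5],
  [-0.068, 0.012, 0.75],
  [-0.068, 0.012, 0.9],
  [-0.068, 0.012, 0.95],
  [-0.068, 0.012, 0.95],
  [-0.068, 0.012, 0.95],
  [-0.068, 0.012, 0.95],
  [-0.068, 0.012, 0.95],
  [-0.068, 0.012, 0.95],
  [-0.068, 0.012, 0.95],
  [-0.068, 0.012, 0.95],
  [-0.068, 0.012, 0.95],
  [-0.068, 0.012, 0.95],
  [-0.068, 0.012, 0.95],
  [-0.068, 0.012, 0.95],
  [-0.068, 0.012, 0.95],
], jaw=[1, 1, 1, 1, 1, 1, 1, -1, -1, -1, -1, -1, -1, -1, -1, -1, -1], yaw=[0, 0, 0, 0, 0, 0, 0, 0, 0, 0, 0, 0, 0, 0, 0, 0, 0], squeeze=40)

```text
time: 29.52
position: [482.8, -211.0, 4.4]
tcp_rot: [3.14, 0.073, 0.002]
ft_force: [-3.2, 0.6, 13.8]
opening: 0.524
gripper_force: 39.1
```

Request:
carry_out([
  [0, 0, -0.03],
  [0, 0, -0.08],
  [0, 0, -0.25],
  [0, 0, -0.5],
  [0, 0, -0.75],
  [0, 0, -0.75],
  [0, 0, -0.75],
], jaw=[-1, -1, -1, -1, -1, -1, -1], yaw=[0, 0, 0, 0, 0, 0, 0])

```text
time: 30.1
position: [483.1, -211.1, 95.1]
tcp_rot: [3.14, 0.072, 0.005]
ft_force: [-0.4, -0.3, -2.0]
opening: 0.519
gripper_force: 42.0
```

```bash
python3 - <<'E'
from h import *
def T(R,t): M=np.eye(4); M[:3,:3]=R; M[:3,3]=t; return M
p,R,s=tool(); Q=camera_params("wrist")
X=T(cv2.Rodrigues(Q["rvec"])[0],Q["tvec"])@T(R,p)
W=X@np.linalg.inv(T(cv2.Rodrigues(np.array([2.095,2.341,0.]))[0],[482.5,-206.4,123.4]))
P={"mtx":Q["mtx"],"rvec":cv2.Rodrigues(W[:3,:3])[0],"tvec":W[:3,3]}
im=cv2.imread("pics/w2.png")[:,:,::-1].copy(); g=cv2.cvtColor(im,cv2.COLOR_RGB2GRAY)
for n,r in [("w",(415,25,625,148)),("m",(400,165,590,280))]:
    m=(g<112)&hsv(im,(0,0,0),(180,255,255),r); print(n,m.sum(),rect(m,"wrist",13,P))
print(s["opening"],s["gripper_force"])
go(658,-217.5,95,-4.8)
E
```

```text
w 15888 [639.9 -95.4  70.9 152.3  -1.7]
m 10966 [ 644.3 -233.9  104.   152.9   -4. ]
0.5194143712094882 42.01222836971283
pos [ 483.1 -211.1   95.1] phi 2.65 delta [1.454 0.12  0.006] yaw 0.26
```

Request:
carry_out([
  [0.727, 0.06, 0],
  [0.727, 0.06, 0],
  [0.727, 0.06, 0],
  [0.727, 0.06, 0],
  [0.727, 0.06, 0],
], jaw=[-1, -1, -1, -1, -1], yaw=[0.13, 0.13, 0.13, 0.13, 0.13])

```text
time: 30.52
position: [568.9, -213.6, 92.0]
tcp_rot: [-3.141, 0.029, 0.004]
ft_force: [-0.7, 1.0, -2.1]
opening: 0.523
gripper_force: 42.0
```

Request:
carry_out([
  [0.6, 0.013, 0],
  [0.6, 0.013, 0],
  [0.6, 0.013, 0],
  [0.6, 0.013, 0],
  [0.6, 0.013, 0],
  [0.6, 0.013, 0],
  [0.6, 0.013, 0],
], jaw=[-1, -1, -1, -1, -1, -1, -1], yaw=[0.13, 0.13, 0.13, 0.13, 0.13, 0.13, 0.13])

```text
time: 31.1
position: [640.8, -217.2, 93.4]
tcp_rot: [-3.139, 0.132, 0.001]
ft_force: [0.0, -0.2, -2.6]
opening: 0.523
gripper_force: 42.0
```

```bash
python3 - <<'E'
from h import *
P=camera_params("wrist"); im=read_camera("wrist"); cv2.imwrite("pics/w13.png",im[:,:,::-1])
np.save("P13.npy",P,allow_pickle=True)
go(658,-217.5,95,-4.8)
E
```

```text
pos [ 641.  -217.1   93.5] phi -4.83 delta [ 0.142 -0.009 -0.012] yaw -0.001
```

View pics/w13.png

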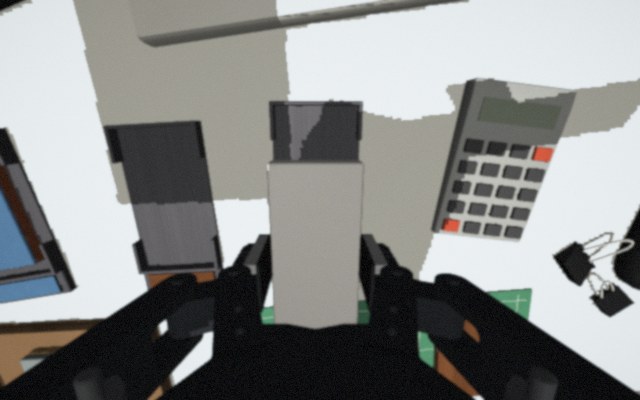

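Marble tray's far edge is at cols 270–362, row 101, with the held marble at cols 268–364, well aligned. Walnut tray's far edge runs (106,126)–(201,121).

```bash
python3 - <<'E'
from h import *
np.set_printoptions(precision=1,suppress=True)
P=np.load("P13.npy",allow_pickle=True).item()
f=lambda uv,z: px2w("wrist",uv,z,P)[:2]
def c(a,b,z,L,n):
    A,B=f(a,z),f(b,z); e=A-B; u=np.array([e[1],-e[0]])/np.linalg.norm(e); M=(A+B)/2
    print(n,A,B,"width",np.linalg.norm(e),"phi",np.degrees(np.arctan2(u[1],u[0])),"centre",M-L*u)
c((270,101),(362,101),14,63,"mtray")
c((268,162),(364,162),93.5+10.4,50,"sample")
c((106,126),(201,121),14,63,"wtray")
E
```

```text
mtray [ 724.1 -189.3] [ 718.4 -257.1] width 67.99122495495139 phi -4.818610667988589 centre [ 658.5 -217.9]
sample [ 690.3 -198. ] [ 686.6 -242.5] width 44.633269973054674 phi -4.808298541063311 centre [ 638.6 -216.1]
wtray [716.7 -63.5] [ 714.3 -135.8] width 72.31028035929113 phi -1.926034196277262 centre [652.5 -97.5]
```

Request:
carry_out([
  [0.167, 0, 0],
  [0.167, 0, 0.15],
  [0.167, 0, 0.35],
  [0.167, 0, 0.5],
  [0.167, 0, 0.6],
  [0.167, 0, 0.67],
  [0.167, 0, 0.7],
  [0.167, 0, 0.71],
  [0.167, 0, 0.71],
  [0.167, 0, 0.71],
], jaw=[-1, -1, -1, -1, -1, -1, -1, -1, -1, -1], yaw=[0, 0, 0, 0, 0, 0, 0, 0, 0, 0])

```text
time: 31.98
position: [662.2, -218.7, 9.2]
tcp_rot: [3.139, -0.132, 0.002]
ft_force: [1.1, -0.5, -1.3]
opening: 0.522
gripper_force: 42.0
```

Request:
carry_out([
  [0, 0, 0.006],
  [0, 0, 0.012],
  [0, 0, 0.012],
  [0, 0, 0.012],
], jaw=[-1, -1, -1, -1], yaw=[0, 0, 0, 0])

```text
time: 32.32
position: [661.7, -218.5, 6.9]
tcp_rot: [-3.139, 0.131, -0.0]
ft_force: [0.4, 0.1, -2.3]
opening: 0.522
gripper_force: 42.0
```

Request:
carry_out([
  [0, 0, 0.005],
  [0, 0, 0.009],
  [0, 0, 0.009],
  [0, 0, 0.009],
], jaw=[-1, -1, -1, -1], yaw=[0, 0, 0, 0])

```text
time: 32.65
position: [661.7, -218.5, 5.6]
tcp_rot: [-3.139, 0.131, 0.0]
ft_force: [0.8, -0.9, -2.7]
opening: 0.52
gripper_force: 42.0
```

Request:
carry_out([
  [0, 0, 0.004],
  [0, 0, 0.008],
  [0, 0, 0.008],
  [0, 0, 0.008],
], jaw=[-1, -1, -1, -1], yaw=[0, 0, 0, 0])

```text
time: 32.98
position: [661.8, -218.5, 5.5]
tcp_rot: [-3.139, 0.131, -0.0]
ft_force: [-5.9, 1.8, 12.3]
opening: 0.522
gripper_force: 43.3
```

Request:
carry_out([
  [0, 0, 0],
  [0, 0, 0],
  [0, 0, 0],
  [0, 0, 0],
  [0, 0, 0],
  [0, 0, 0],
  [0, 0, -0.1],
  [0, 0, -0.3],
  [0, 0, -0.6],
  [0, 0, -0.9],
  [0, 0, -0.95],
  [0, 0, -0.95],
], jaw=[0.2, 0.3, 0.4, 0.4, 0.4, 0.4, 0.4, 0.4, 0.4, 0.4, 0.4, 0.4], yaw=[0, 0, 0, 0, 0, 0, 0, 0, 0, 0, 0, 0])

```text
time: 33.98
position: [663.4, -219.0, 123.1]
tcp_rot: [3.137, -0.132, 0.009]
ft_force: [-0.3, 0.2, -1.5]
opening: 0.699
gripper_force: 0.0
```

Request:
carry_out([
  [-0.697, 0.57, 0],
  [-0.697, 0.57, 0],
  [-0.697, 0.57, 0],
  [-0.697, 0.57, 0],
  [-0.697, 0.57, 0],
], jaw=[1, 1, 1, 1, 1], yaw=[-0.216, -0.216, -0.216, -0.216, -0.216])

```text
time: 34.4
position: [571.4, -280.9, 118.9]
tcp_rot: [3.141, 0.034, -0.001]
ft_force: [1.0, -0.1, -0.3]
opening: 1.002
gripper_force: 0.0
```

Request:
carry_out([
  [-0.75, 0.49, 0],
  [-0.75, 0.49, 0],
  [-0.75, 0.49, 0],
  [-0.75, 0.49, 0],
  [-0.75, 0.49, 0],
  [-0.75, 0.49, 0],
  [-0.75, 0.49, 0],
], jaw=[1, 1, 1, 1, 1, 1, 1], yaw=[0, 0, 0, 0, 0, 0, 0])

```text
time: 34.98
position: [485.5, -339.4, 118.6]
tcp_rot: [-3.141, -0.042, -0.001]
ft_force: [-0.1, 0.5, -0.3]
opening: 1.004
gripper_force: 0.0
```

```bash
python3 - <<'E'
from h import *
P=camera_params("wrist"); im=read_camera("wrist"); cv2.imwrite("pics/w14.png",im[:,:,::-1])
for lo in (75,95,115):
    m=hsv(im,(2,lo,15),(25,255,255),(250,110,390,258)); print("walnut",m.sum(),rect(m,"wrist",14,P))
print([ (x["uv"],x["p"]) for x in landmark_of("wrist","walnut_sample")[:1]])
go(484,-340.5,3.5,1.4)
E
```

```text
walnut 5303 [ 481.5 -342.2   99.3   44.9    0.5]
walnut 5237 [ 481.5 -342.1   99.2   44.7    0.5]
walnut 5117 [ 481.7 -341.9   98.3   44.3    0.9]
[([318.3, 198.0], 0.94)]
pos [ 485.1 -339.6  118.5] phi 1.5 delta [-0.01   0.008  0.959] yaw 0.004
```

Request:
carry_out([
  [-0.03, 0.021, 0.2],
  [-0.03, 0.021, 0.5],
  [-0.03, 0.021, 0.75],
  [-0.03, 0.021, 0.9],
  [-0.03, 0.021, 0.958],
  [-0.03, 0.021, 0.958],
  [-0.03, 0.021, 0.958],
  [-0.03, 0.021, 0.958],
  [-0.03, 0.021, 0.958],
  [-0.03, 0.021, 0.958],
  [-0.03, 0.021, 0.958],
  [-0.03, 0.021, 0.958],
  [-0.03, 0.021, 0.958],
  [-0.03, 0.021, 0.958],
  [-0.03, 0.021, 0.958],
  [-0.03, 0.021, 0.958],
  [-0.03, 0.021, 0.958],
], jaw=[1, 1, 1, 1, 1, 1, 1, -1, -1, -1, -1, -1, -1, -1, -1, -1, -1], yaw=[0.024, 0.024, 0.024, 0.024, 0.024, 0.024, 0.024, 0.024, 0.024, 0.024, 0.024, 0.024, 0.024, 0.024, 0.024, 0.024, 0.024], squeeze=40)

```text
time: 36.5
position: [481.0, -343.5, 4.9]
tcp_rot: [3.141, 0.019, 0.002]
ft_force: [-2.3, 2.0, 11.5]
opening: 0.522
gripper_force: 39.5
```

Request:
carry_out([
  [0, 0, -0.03],
  [0, 0, -0.08],
  [0, 0, -0.25],
  [0, 0, -0.5],
  [0, 0, -0.75],
  [0, 0, -0.75],
  [0, 0, -0.75],
], jaw=[-1, -1, -1, -1, -1, -1, -1], yaw=[0, 0, 0, 0, 0, 0, 0])

```text
time: 37.08
position: [481.4, -343.8, 95.9]
tcp_rot: [3.14, 0.019, 0.005]
ft_force: [-0.2, 0.2, -0.2]
opening: 0.523
gripper_force: 41.4
```

```bash
python3 - <<'E'
from h import *
print(sense()["opening"],sense()["gripper_force"]);go(636,-97,95,-1)
E
```

```text
0.5228487660904926 41.40214741230011
pos [ 481.4 -343.8   95.9] phi 0.7 delta [ 1.313 -2.041  0.007] yaw 0.059
```

Request:
carry_out([
  [0.437, -0.68, 0],
  [0.437, -0.68, 0],
  [0.437, -0.68, 0],
  [0.437, -0.68, 0],
  [0.437, -0.68, 0],
], jaw=[-1, -1, -1, -1, -1], yaw=[0.059, 0.059, 0.059, 0.059, 0.059])

```text
time: 37.5
position: [532.1, -259.7, 92.9]
tcp_rot: [-3.141, 0.023, 0.002]
ft_force: [-0.1, -0.1, -0.6]
opening: 0.523
gripper_force: 41.4
```

Request:
carry_out([
  [0.42, -0.68, 0],
  [0.42, -0.68, 0],
  [0.42, -0.68, 0],
  [0.42, -0.68, 0],
  [0.42, -0.68, 0],
], jaw=[-1, -1, -1, -1, -1], yaw=[0, 0, 0, 0, 0])

```text
time: 37.92
position: [583.4, -180.4, 93.1]
tcp_rot: [3.141, -0.026, -0.002]
ft_force: [-0.1, -0.5, 0.1]
opening: 0.523
gripper_force: 41.4
```

Request:
carry_out([
  [0.42, -0.68, 0],
  [0.42, -0.68, 0],
  [0.42, -0.68, 0],
  [0.42, -0.68, 0],
  [0.42, -0.68, 0],
  [0.42, -0.68, 0],
  [0.42, -0.68, 0],
], jaw=[-1, -1, -1, -1, -1, -1, -1], yaw=[0, 0, 0, 0, 0, 0, 0])

```text
time: 38.5
position: [634.8, -101.7, 93.6]
tcp_rot: [3.141, -0.031, -0.001]
ft_force: [0.2, -0.8, -1.0]
opening: 0.522
gripper_force: 41.4
```

```bash
python3 - <<'E'
from h import *
np.set_printoptions(precision=1,suppress=True)
P=camera_params("wrist"); im=read_camera("wrist"); cv2.imwrite("pics/w15.png",im[:,:,::-1]); np.save("P15.npy",P,allow_pickle=True)
g=cv2.cvtColor(im,cv2.COLOR_RGB2GRAY); h=cv2.cvtColor(im,cv2.COLOR_RGB2HSV)
for c in (290,315,340): print("col",c,[(r,int(g[r,c]),int(h[r,c,1])) for r in range(84,176,4)])
for r in (112,125,140): 
    d=np.where(g[r,200:440]<100)[0]+200; print("row",r,d.min(),d.max(),len(d))
for r in (190,210):
    d=np.where((h[r,200:440,1]>70)&(h[r,200:440,0]<25))[0]+200; print("srow",r,d.min(),d.max(),len(d))
go(655,-96,95,-1)
E
```

```text
col 290 [(84, 158, 18), (88, 155, 19), (92, 160, 20), (96, 159, 19), (100, 94, 13), (104, 39, 19), (108, 53, 9), (112, 54, 9), (116, 52, 23), (120, 57, 0), (124, 52, 5), (128, 50, 14), (132, 52, 27), (136, 53, 18), (140, 57, 9), (144, 55, 18), (148, 53, 18), (152, 53, 9), (156, 40, 115), (160, 55, 146), (164, 53, 162), (168, 56, 148), (172, 53, 150)]
col 315 [(84, 157, 19), (88, 157, 21), (92, 157, 21), (96, 159, 16), (100, 107, 16), (104, 41, 18), (108, 52, 19), (112, 52, 5), (116, 52, 10), (120, 50, 10), (124, 53, 14), (128, 55, 13), (132, 53, 14), (136, 56, 9), (140, 54, 9), (144, 56, 0), (148, 55, 9), (152, 57, 9), (156, 42, 90), (160, 46, 171), (164, 53, 135), (168, 52, 138), (172, 47, 161)]
col 340 [(84, 155, 19), (88, 158, 18), (92, 159, 17), (96, 158, 16), (100, 121, 15), (104, 50, 15), (108, 58, 9), (112, 57, 13), (116, 51, 23), (120, 55, 5), (124, 56, 9), (128, 56, 0), (132, 60, 8), (136, 56, 4), (140, 56, 9), (144, 56, 17), (148, 57, 9), (152, 57, 4), (156, 50, 92), (160, 50, 152), (164, 46, 163), (168, 52, 151), (172, 49, 146)]
row 112 261 439 110
row 125 261 439 111
row 140 264 439 108
srow 190 269 361 93
srow 210 270 360 91
pos [ 635.  -101.4   93.7] phi -1.11 delta [ 0.2 -0.  -0. ] yaw -0.004
```

```bash
python3 - <<'E'
from h import *
np.set_printoptions(precision=1,suppress=True)
P=np.load("P15.npy",allow_pickle=True).item(); im=cv2.imread("pics/w15.png"); g=cv2.cvtColor(im,cv2.COLOR_BGR2GRAY)
f=lambda uv,z: px2w("wrist",uv,z,P)[:2]
for r in (106,110,114,118,122):
    L=310; 
    while g[r,L]<100: L-=1
    R=310
    while g[r,R]<100: R+=1
    print(r,L,R,f((L+.5,r),14),f((R-.5,r),14))
A,B=f((290,99.8),14),f((340,100.7),14); print("far",A,B,np.degrees(np.arctan2(B[0]-A[0],A[1]-B[1])))
A,B=f((269,190),104),f((361,190),104); print("sample",A,B,(A+B)/2); print("send",f((315,156),104))
E
```

```text
106 259 354 [712.9 -60.5] [ 711.6 -130.3]
110 260 354 [710.1 -61.1] [ 708.7 -130.4]
114 260 354 [707.2 -60.9] [ 705.9 -130.4]
118 260 353 [704.3 -60.7] [ 703.  -129.7]
122 260 353 [701.4 -60.5] [ 700.1 -129.8]
far [716.8 -83.4] [ 715.5 -120.3] -2.086753873628573
sample [669.7 -79. ] [ 668.9 -122.9] [ 669.3 -101. ]
send [ 685.5 -101.3]
```

Request:
carry_out([
  [0.149, -0.047, 0],
  [0.149, -0.047, 0.15],
  [0.149, -0.047, 0.35],
  [0.149, -0.047, 0.5],
  [0.149, -0.047, 0.6],
  [0.149, -0.047, 0.67],
  [0.149, -0.047, 0.69],
  [0.149, -0.047, 0.7],
  [0.149, -0.047, 0.7],
  [0.149, -0.047, 0.7],
], jaw=[-1, -1, -1, -1, -1, -1, -1, -1, -1, -1], yaw=[0, 0, 0, 0, 0, 0, 0, 0, 0, 0])

```text
time: 39.38
position: [654.1, -94.4, 10.7]
tcp_rot: [3.141, -0.027, 0.002]
ft_force: [0.6, -0.4, -1.7]
opening: 0.52
gripper_force: 41.4
```

Request:
carry_out([
  [0, 0, 0.008],
  [0, 0, 0.016],
  [0, 0, 0.016],
  [0, 0, 0.016],
], jaw=[-1, -1, -1, -1], yaw=[0, 0, 0, 0])

```text
time: 39.72
position: [653.6, -94.2, 7.9]
tcp_rot: [-3.141, 0.027, -0.0]
ft_force: [0.3, 0.4, 0.7]
opening: 0.527
gripper_force: 41.4
```

Request:
carry_out([
  [0, 0, 0.005],
  [0, 0, 0.01],
  [0, 0, 0.01],
  [0, 0, 0.01],
], jaw=[-1, -1, -1, -1], yaw=[0, 0, 0, 0])

```text
time: 40.05
position: [653.5, -94.2, 6.6]
tcp_rot: [-3.141, 0.027, 0.0]
ft_force: [0.2, -0.6, -0.6]
opening: 0.525
gripper_force: 41.4
```

Request:
carry_out([
  [0, 0.012, 0],
  [0, 0.012, 0],
  [0, 0.012, 0.004],
  [0, 0.012, 0.008],
  [0, 0.012, 0.008],
  [0, 0.012, 0.008],
], jaw=[-1, -1, -1, -1, -1, -1], yaw=[0, 0, 0, 0, 0, 0])

```text
time: 40.55
position: [653.6, -95.8, 6.0]
tcp_rot: [3.141, -0.027, 0.0]
ft_force: [-2.8, -0.6, 4.7]
opening: 0.525
gripper_force: 41.9
```

Request:
carry_out([
  [0, 0, 0.003],
  [0, 0, 0.006],
  [0, 0, 0.006],
], jaw=[-1, -1, -1], yaw=[0, 0, 0])

```text
time: 40.8
position: [653.6, -95.8, 5.9]
tcp_rot: [3.141, -0.027, 0.0]
ft_force: [-7.7, 1.0, 16.1]
opening: 0.519
gripper_force: 43.1
```

Release, lift, and back off towards the robot so the top camera sees the trays.

Request:
carry_out([
  [0, 0, 0],
  [0, 0, 0],
  [0, 0, 0],
  [0, 0, 0],
  [0, 0, 0],
  [0, 0, 0],
  [0, 0, -0.1],
  [0, 0, -0.3],
  [0, 0, -0.6],
  [0, 0, -0.9],
  [0, 0, -1],
  [0, 0, -1],
], jaw=[0.2, 0.3, 0.4, 0.4, 0.4, 0.4, 0.4, 0.4, 0.4, 0.4, 0.4, 0.4], yaw=[0, 0, 0, 0, 0, 0, 0, 0, 0, 0, 0, 0])

```text
time: 41.8
position: [655.5, -95.9, 130.0]
tcp_rot: [3.141, -0.027, 0.01]
ft_force: [-0.3, 0.5, -0.3]
opening: 0.702
gripper_force: 0.0
```

Request:
carry_out([
  [-1, 0.2, -0.2],
  [-1, 0.2, -0.2],
  [-1, 0.2, -0.2],
  [-1, 0.2, -0.2],
], jaw=[1, 1, 1, 1], yaw=[0, 0, 0, 0])

```text
time: 42.13
position: [526.8, -119.6, 149.6]
tcp_rot: [3.141, -0.032, -0.005]
ft_force: [2.2, -1.5, 0.8]
opening: 1.003
gripper_force: 0.0
```

Request:
carry_out([
  [-0.3, 0.6, -0.6],
  [-0.3, 0.6, -0.6],
  [-0.3, 0.6, -0.6],
  [-0.3, 0.6, -0.6],
  [-0.3, 0.6, -0.6],
  [-0.3, 0.6, -0.6],
  [-0.3, 0.6, -0.6],
], jaw=[1, 1, 1, 1, 1, 1, 1], yaw=[0, 0, 0, 0, 0, 0, 0])

```text
time: 42.72
position: [495.9, -187.8, 220.0]
tcp_rot: [-3.141, 0.025, 0.002]
ft_force: [-0.9, 0.4, -0.2]
opening: 1.003
gripper_force: 0.0
```

```bash
python3 - <<'E'
from h import *
np.set_printoptions(precision=1,suppress=True)
print(tool()[0])
P=camera_params("wrist"); im=read_camera("wrist"); h=cv2.cvtColor(im,cv2.COLOR_RGB2HSV)
K={"blue":((95,90,20),(125,255,255),(656.4,53.5)),"walnut":((2,75,15),(25,255,255),(653.5,-95.3)),"marble":((0,0,130),(180,40,255),(658.5,-217.9))}
for n,(lo,hi,(cx,cy)) in K.items():
    q=w2px("wrist",[[cx+57,cy+29,15],[cx-57,cy+29,15],[cx-57,cy-29,15],[cx+57,cy-29,15]],P); k=np.zeros(im.shape[:2],np.uint8); cv2.fillConvexPoly(k,q.astype(np.int32),1)
    m=(cv2.inRange(h,np.array(lo),np.array(hi))>0)&(k>0); print(n,q.min(0),q.max(0),m.sum(),rect(m,"wrist",15,P))
q=w2px("wrist",[[483.5,38.4,19]],P)[0]; print(q)
m=hsv(im,(0,0,0),(180,60,255),(max(0,int(q[0])-50),int(q[1])-42,int(q[0])+50,int(q[1])+42)); print("grey",rect(m,"wrist",19,P))
for n in ["walnut_sample","marble_sample","blue_sample","grey_plate","cork_plate"]:
    r=landmark_of("wrist",n); print(n,[(px2w("wrist",x["uv"],5,P),round(x["p"],2)) for x in r[:2]])
E
```

```text
[ 495.9 -187.8  220. ]
blue [ 54.5 -25.7] [130.2  91.6] 3568 [650.   54.7  86.5  47.8   5.3]
walnut [197.1 -25.1] [259.9  92.2] 3679 [646.  -94.5  47.6  84.4  -0.9]
marble [314.6 -33. ] [370.6  85.7] 3381 [ 648.1 -215.6   48.5   79.2   -4.7]
[134.3 190.1]
grey [483.4  38.7  69.4  67.6  89. ]
walnut_sample [(array([654.1, -95.3,   5. ]), 0.98)]
marble_sample [(array([ 657.2, -218.3,    5. ]), 0.75)]
blue_sample [(array([655. ,  57.6,   5. ]), 0.96)]
grey_plate [(array([481.9,  44.1,   5. ]), 0.61)]
cork_plate []
```

```bash
python3 -c "
from cell import *
print(sign_off())"
```

```text
the job is handed in; nothing more can be done
None
```

I handed the job in at about 43 s: each sample lies flat in the tray with its matching swatch, and the grey plate sits squarely on the cork plate in the leather tray. A last wrist-camera measurement agreed, though the sample end farthest from the robot in each tray was outside that picture.

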